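# Fan heat-spreader plates on a tilting inspection tray

## Robot

A 6-joint arm with a two-finger parallel gripper is mounted at the origin on the work surface. World frame = base frame: x ahead of the robot, y to its left, z up, the work surface at z = 0. Lengths are in m, angles in rad, forces in N, time in s.
With the tool pointing down it reaches from about 0.325 to 0.85 m from the base axis. Payload 4.4 kg.
Tool frame: the origin (TCP) lies on the centre line of the jaws, within the pads' length; the fingertips stand 19 mm ahead of it and the grasp point (between the pads) is the TCP; z points along the fingers, y is the line along which they close (so a half turn about z gives the same grasp; the last joint's range is limited). The gripper opens to 94 mm and grips with 3 to 60 N. Pads are 16 mm wide; open, the fingers measure 119 mm over their backs; the gripper's body (75 mm by 177 mm) begins 78 mm behind the grasp point.
Start: joints at [-1.454, 0.207, 1.542, -0, 1.393, -0.15], TCP at [0.152, -0.555, 0.202] pointing down, gripper open.
Joint ranges: [-2.73, 2.73], [-0.86, 2.22], [0.23, 2.46], [-1.11, 4.25], [0.08, 2.63], [-2.82, 2.82]. Speed limits (rad/s): [2.79, 2.79, 3.14, 3.14, 3.14, 3.14].

## Interface

Orientations are given as a rotation vector (axis times angle).
In Python, from plant import r gives the robot as it stands.
- The arm moves only by the shell command python3 -m handwheel 'ROWS' [FORCE]. ROWS is a JSON object of lists of equal length, an entry for each row: "translation": the shift along the world's x, y, z in cm, a list of three; "rot": the turn, a rotation vector about the world's x, y, z in rad, a list of three; "fingers": the closure, from -1 (fully open) to 1 (shut). A call has 1 to 12 rows; each row is the pose to reach, as a shift and turn from the pose commanded when the call began; what a row does not reach only later rows make up. A row lasts 1/8 s, in which the tool goes at most 62.5 mm and 10.7 degrees, less where a joint would pass 70% of its speed; a pose out of reach is approached as far as the arm can. A call with a gripper value outside its range is refused whole. The fingers move at their own pace and stop on an object; FORCE is the grip in N (left out, the last holds). Time passes only in rows, so rows that repeat a pose let the fingers close. It gives the time, the measured TCP pose, the force, the opening and the grip force at its end, in the units of the state.
- r.get_obs(): the state, without advancing time (a new reading comes with each control period).
- r.capture(name): name is "scene" or "top"; returns a dict with "frame" (420x560x3 uint8, red, green, blue), "camera_matrix" (3x3 intrinsics, pixels), "position" and "rotation" of the camera in the world. Camera axes: x right, y down, z forward; pixel columns grow to the right and rows downward; lengths in m; the calibration is good to about 2 mm. A picture is of the moment at which its call begins. There is no depth.
- r.close_job(): hands the job in; it is judged then, once.
The state is a dict: "t": time; "q": joint angles; "joint_vel": joint speeds; "tau": joint torques, N m; "tcp_pos": TCP position; "tool_rot": TCP orientation; "ft_force": force on the tool from outside, world axes, zero at the start; "moment": the same for the moment, N m; "finger_gap": finger opening in m; "grasp_force": force on a finger pad.
Only numpy, scipy, OpenCV 4.12 (cv2) and the standard library are available. Lean on these libraries where they do the work, as an engineer would, in place of code of your own. Each camera call takes 0.05 s, during which the arm holds its last target. There are 200 camera calls.

## Task

Wind the black worm knob until the empty inspection tray stands at 20 degrees, then lay all the plates from the mat on it like roof tiles, in one straight row up the middle: the first with its low end up against the end stop and resting on the ledge there, each further one covering about the upper half of the plate below, all with the drilled end downhill so that every pair of holes shows. Last, lay the hold-down bar crosswise over the upper, plain end of the topmost plate, standing on it knob up, and leave the tray at 20 degrees and the other things on the bench alone.

Things in the scene. Friction and masses are not known exactly. Their poses are not given: they have to be found in the camera images.
- tray (a joint): tilt of the inspection tray in rad: 0 level, 0.349 = 20 degrees (scale on the right upright, long line every 10 degrees), end of travel 0.524. It is moved only by the worm (36 : 1) and holds itself at any angle; it starts between 3 and 8 degrees
- worm (a joint): angle of the worm knob in rad; it grows when the knob is turned clockwise seen from above, and 36 rad of it raise the tray by 1 rad, so one full turn is 10 degrees. Friction torque about 0.06 N m, no spring
- worm_knob (a point): centre of the top face of the upright black worm knob: a cylinder 40 mm in diameter and 30 mm high, axis vertical, over a grey bearing block whose top is 36 mm below this point. The knob stands to the left of the tray, its axis 125 mm from the tray's centre line; the point does not rise or sink
- tray_ref (a point): point of the steel tray's floor surface, mid-width, at the foot of the inner face of the 24 mm high end stop (the low end). Axes move with the tray: x up the slope along the floor, y across to the left, z square out of the floor. The floor runs 256 mm from the stop, 118 mm wide between side rims 8 mm high. The low end points to the robot, give or take 12 degrees
- ledge (a point): mid-width of the top inner edge of the dark starter ledge along the foot of the stop: 8 mm wide (0 to 8 mm from the stop), 11 mm high. The first plate's low end rests on it, its upper end on the floor; so plates lie about 10 degrees flatter than the tray, each flat on the one below. Axes as tray_ref
- stage: fixed aluminium stand of the tray; origin at bench level under the tilt axis, x towards the tray's high end, y left. The tilt axis runs along y, 75 mm above the bench, 134 mm from the stop and 12 mm under the tray floor
- plate1: aluminium heat-spreader plate, 70 x 44 x 6 mm, about 50 g, with two dark 9 mm holes side by side near one short end (the drilled end; hole centres 9 mm from it); all alike. Origin at the centre of the solid; x along the 70 mm length, the drilled end at -x, the plain end at +x; y across the 44 mm width; z through the 6 mm thickness. It may be absent
- plate2: heat-spreader plate like plate1, with the same origin and axes. It may be absent
- plate3: heat-spreader plate like plate1, with the same origin and axes. It may be absent
- plate4: heat-spreader plate like plate1, with the same origin and axes. It may be absent
- plate5: heat-spreader plate like plate1, with the same origin and axes. It may be absent
- holdbar: steel hold-down bar, 180 g: a bar 80 mm long (y), 24 mm wide (x) and 10 mm high, with an upright round knob in its middle, 18 mm in diameter, reaching from 13 to 33 mm above the underside (a thinner neck below). Origin at the centre of its underside, z up. It starts upright on the mat among the plates
- mat: green anti-static mat, 290 x 340 x 3 mm, fixed on the bench; origin at the centre of its underside, top 3 mm above the bench. The plates and the bar lie on it at the start, drilled ends roughly towards the robot
- pliers: pliers with yellow handles, 135 mm long, 15 mm high, a bystander between mat and tray
- spool: grey solder spool, 52 mm in diameter, 40 mm high, a bystander beyond the mat and tray
- tin: open steel tip-cleaner tin, 64 mm in diameter, 30 mm high, a bystander between mat and tray
- alcohol: alcohol bottle, 56 mm in diameter, 130 mm high, a bystander beyond the mat
- multimeter: orange multimeter, 170 x 85 x 37 mm, a bystander at the right
- screwdriver: screwdriver, 170 mm long, a bystander beyond the mat
Mind the look-alikes: they are no part of the job. Leave any pink, purple or turquoise look-alike of the plate1 alone.

How it is judged:
On the way:
1. the empty tray stands at 20 degrees, give or take 1.7, the plates still on the bench (value of joint tray between 0.319 and 0.379 rad and height (world z) of each of plate1, plate2, plate3, plate4, plate5 below 0.03 m), for 0.3 s.
At the end, for the whole second after the job is handed in: Tray at 20 deg +-1.7; plates drilled end downhill, within 12 mm of mid-line, 0.2 rad square, sloping 5 to 16 deg; first within 8 mm of the stop, the others 25 to 46 mm above the plate they overlap; bar knob up on the top plate's upper half, +-18 mm, +-0.3 rad; all at rest (value of joint tray between 0.319 and 0.379 rad and y of plate1 in the frame of tray_ref between -0.012 and 0.012 m and z of plate1 in the frame of tray_ref between 0.003 and 0.016 m and x of tray_ref in the frame of plate1 below 0 m and angle between plate1's own x axis and vertical between 1.29 and 1.48 rad and angle between the y axis of each of plate1, plate2, plate3, plate4, plate5 and the y axis of tray_ref, either way round below 0.2 rad and (x of plate1 in the frame of tray_ref between 0.02 and 0.043 m or x of plate1 in the frame of plate2 between 0.025 and 0.046 m or x of plate1 in the frame of plate3 between 0.025 and 0.046 m or x of plate1 in the frame of plate4 between 0.025 and 0.046 m or x of plate1 in the frame of plate5 between 0.025 and 0.046 m) and (x of plate1 in the frame of plate2 above 0.025 m or x of plate1 in the frame of plate2 below -0.025 m) and (x of plate1 in the frame of plate3 above 0.025 m or x of plate1 in the frame of plate3 below -0.025 m) and (x of plate1 in the frame of plate4 above 0.025 m or x of plate1 in the frame of plate4 below -0.025 m) and (x of plate1 in the frame of plate5 above 0.025 m or x of plate1 in the frame of plate5 below -0.025 m) and linear speed of each of plate1, plate2, plate3, plate4, plate5, holdbar below 0.02 m/s and y of plate2 in the frame of tray_ref between -0.012 and 0.012 m and z of plate2 in the frame of tray_ref between 0.003 and 0.016 m and x of tray_ref in the frame of plate2 below 0 m and angle between plate2's own x axis and vertical between 1.29 and 1.48 rad and (x of plate2 in the frame of tray_ref between 0.02 and 0.043 m or x of plate2 in the frame of plate1 between 0.025 and 0.046 m or x of plate2 in the frame of plate3 between 0.025 and 0.046 m or x of plate2 in the frame of plate4 between 0.025 and 0.046 m or x of plate2 in the frame of plate5 between 0.025 and 0.046 m) and (x of plate2 in the frame of plate3 above 0.025 m or x of plate2 in the frame of plate3 below -0.025 m) and (x of plate2 in the frame of plate4 above 0.025 m or x of plate2 in the frame of plate4 below -0.025 m) and (x of plate2 in the frame of plate5 above 0.025 m or x of plate2 in the frame of plate5 below -0.025 m) and y of plate3 in the frame of tray_ref between -0.012 and 0.012 m and z of plate3 in the frame of tray_ref between 0.003 and 0.016 m and x of tray_ref in the frame of plate3 below 0 m and angle between plate3's own x axis and vertical between 1.29 and 1.48 rad and (x of plate3 in the frame of tray_ref between 0.02 and 0.043 m or x of plate3 in the frame of plate1 between 0.025 and 0.046 m or x of plate3 in the frame of plate2 between 0.025 and 0.046 m or x of plate3 in the frame of plate4 between 0.025 and 0.046 m or x of plate3 in the frame of plate5 between 0.025 and 0.046 m) and (x of plate3 in the frame of plate4 above 0.025 m or x of plate3 in the frame of plate4 below -0.025 m) and (x of plate3 in the frame of plate5 above 0.025 m or x of plate3 in the frame of plate5 below -0.025 m) and y of plate4 in the frame of tray_ref between -0.012 and 0.012 m and z of plate4 in the frame of tray_ref between 0.003 and 0.016 m and x of tray_ref in the frame of plate4 below 0 m and angle between plate4's own x axis and vertical between 1.29 and 1.48 rad and (x of plate4 in the frame of tray_ref between 0.02 and 0.043 m or x of plate4 in the frame of plate1 between 0.025 and 0.046 m or x of plate4 in the frame of plate2 between 0.025 and 0.046 m or x of plate4 in the frame of plate3 between 0.025 and 0.046 m or x of plate4 in the frame of plate5 between 0.025 and 0.046 m) and (x of plate4 in the frame of plate5 above 0.025 m or x of plate4 in the frame of plate5 below -0.025 m) and y of plate5 in the frame of tray_ref between -0.012 and 0.012 m and z of plate5 in the frame of tray_ref between 0.003 and 0.016 m and x of tray_ref in the frame of plate5 below 0 m and angle between plate5's own x axis and vertical between 1.29 and 1.48 rad and (x of plate5 in the frame of tray_ref between 0.02 and 0.043 m or x of plate5 in the frame of plate1 between 0.025 and 0.046 m or x of plate5 in the frame of plate2 between 0.025 and 0.046 m or x of plate5 in the frame of plate3 between 0.025 and 0.046 m or x of plate5 in the frame of plate4 between 0.025 and 0.046 m) and x of holdbar in the frame of plate1 above 0.004 m and x of holdbar in the frame of plate2 above 0.004 m and x of holdbar in the frame of plate3 above 0.004 m and x of holdbar in the frame of plate4 above 0.004 m and x of holdbar in the frame of plate5 above 0.004 m and (x of holdbar in the frame of plate1 between 0.004 and 0.036 m or x of holdbar in the frame of plate2 between 0.004 and 0.036 m or x of holdbar in the frame of plate3 between 0.004 and 0.036 m or x of holdbar in the frame of plate4 between 0.004 and 0.036 m or x of holdbar in the frame of plate5 between 0.004 and 0.036 m) and y of holdbar in the frame of tray_ref between -0.018 and 0.018 m and z of holdbar in the frame of tray_ref between 0.005 and 0.02 m and angle between holdbar's own z axis and vertical below 0.4 rad and angle between the y axis of holdbar and the y axis of tray_ref, either way round below 0.3 rad); the robot touches nothing.
It fails at once if a bystander (pliers, spool, tin, bottle, multimeter or screwdriver) is shoved more than 40 mm (distance of any of pliers, spool, tin, alcohol, multimeter, screwdriver from where it was at the start of the episode above 0.04 m).
Of plate1, plate2, plate3, plate4, plate5 only 3 to 5 are there at a start; the rules pass over those that are not, and their reading is None.
At some moment in a run one of plate1, plate2, plate3, plate4, plate5, holdbar may be knocked a few centimetres aside while the robot is not near it.
It also fails if it takes over 210 s, if anything falls off the work surface, if the arm or the gripper's body presses on something with over 40 N, if the wrist force passes 120 N, or if a joint passes its speed limit or range.

## Working session

There is one attempt and no reset: what is moved stays moved. The work goes in short steps, Python scripts to look and compute and a shell command to move; the robot and the scene stay as the last step left them, time stands still between calls to the robot, and variables do not carry over. Pictures are saved under pics/ and viewed, at most 14 in all, crops included, and the job is handed in when it is done.

```bash
ls; mkdir -p pics
python3 - <<'E'
from plant import r
import cv2,json
for n in("scene","top"):
    c=r.capture(n); cv2.imwrite(f"pics/{n}0.png",c["frame"][:,:,::-1]); print(n,c["camera_matrix"],c["position"],c["rotation"])
print(r.get_obs())
E
```

```text
pics
scene [[474.46189496   0.         286.02080636]
 [  0.         474.46189496 201.3616712 ]
 [  0.           0.           1.        ]] [ 0.94846717 -0.62640536  1.1227123 ] [-2.40931309 -0.90302766  0.27625732]
top [[465.47046019   0.         276.57995942]
 [  0.         465.47046019 212.36100376]
 [  0.           0.           1.        ]] [ 0.25647185 -0.12829425  1.31338297] [-2.1126333   2.11619634 -0.18627068]
{'t': 0.1, 'q': array([-1.45448530e+00,  2.07347161e-01,  1.54278724e+00,  1.11790241e-05,
        1.39353168e+00, -1.50504552e-01]), 'joint_vel': array([ 0.00045122, -0.00199309, -0.00384607,  0.00076871, -0.0008036 ,
       -0.00297088]), 'tau': array([ 7.14744856e-04, -3.71858633e+01, -2.82294810e+01,  7.01196212e-02,
        3.12318653e-02, -5.29855686e-05]), 'tcp_pos': array([ 0.15150871, -0.5539149 ,  0.20111124]), 'tool_rot': array([-3.11162353e+00, -4.17592028e-01, -7.29110981e-05]), 'ft_force': array([-0.7687775 ,  0.95785069, -0.06998296]), 'moment': array([ 0.00093847,  0.02967477, -0.0002978 ]), 'grasp_force': 0.0, 'finger_gap': 0.0938964902825368}
```

View pics/scene0.png

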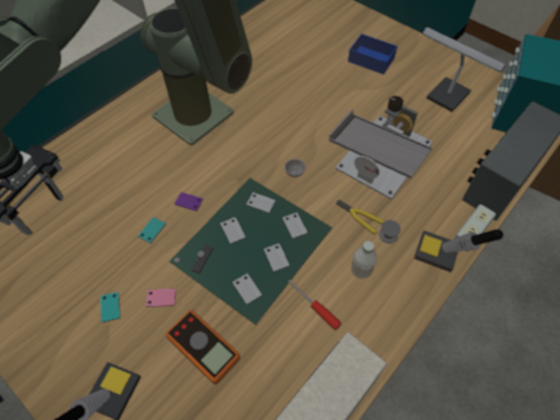

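View pics/top0.png

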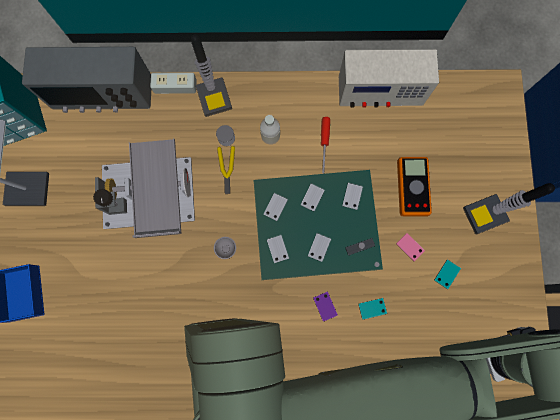

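The top view shows five silver plates on the mat, at (275,207), (312,197), (353,195), (277,249) and (319,247). The hold-down bar is at (360,246), the worm knob at (103,197), and the tray spans about (155,140) to (157,237). The look-alikes are all off the mat: pink (410,246), turquoise (447,273) and (372,308), purple (325,306). I choose the five silver ones on the mat.

```bash
cat > h.py <<'E'
import numpy as np,cv2
from scipy.spatial.transform import Rotation as R
def cam(r,n):
    c=r.capture(n); c["R"]=R.from_rotvec(c["rotation"]).as_matrix(); return c
def ray(c,p,z):
    "pixels (N,2) -> world points on plane z"
    p=np.atleast_2d(p).astype(float); d=np.c_[p,np.ones(len(p))]@np.linalg.inv(c["camera_matrix"]).T@c["R"].T
    return c["position"]+d*((z-c["position"][2])/d[:,2])[:,None]
def proj(c,P):
    q=(np.atleast_2d(P)-c["position"])@c["R"]@c["camera_matrix"].T; return q[:,:2]/q[:,2:]
def tri(c1,p1,c2,p2):
    A=[];b=[]
    for c,p in((c1,p1),(c2,p2)):
        d=c["R"]@np.linalg.inv(c["camera_matrix"])@[*p,1]; d/=np.linalg.norm(d); M=np.eye(3)-np.outer(d,d); A.append(M);b.append(M@c["position"])
    x=np.linalg.lstsq(np.vstack(A),np.hstack(b),rcond=None); return x[0],np.sqrt(x[1]) if len(x[1]) else 0
def plates(c,box,z=.009):
    "silver plates in pixel box x0,y0,x1,y1 -> pixel, centre, yaw of +x (plain end), sizes"
    x0,y0,x1,y1=box; f=c["frame"]; h=cv2.cvtColor(f,cv2.COLOR_RGB2HSV)
    m=((h[...,1]<45)&(h[...,2]>125)).astype(np.uint8); k=np.zeros_like(m); k[y0:y1,x0:x1]=1; m*=k
    out=[]
    for q in cv2.findContours(m,cv2.RETR_EXTERNAL,cv2.CHAIN_APPROX_NONE)[0]:
        if cv2.contourArea(q)<100: continue
        w=ray(c,q[:,0],z)[:,:2]; (cx,cy),(a,b),t=cv2.minAreaRect((w*1000).astype(np.float32))
        t=np.radians(t); 
        if b>a: t+=np.pi/2; a,b=b,a
        cen=np.array([cx,cy])/1000; u=np.array([np.cos(t),np.sin(t)]); v=np.array([-u[1],u[0]])
        g=lambda s:np.mean([f[tuple(int(round(i)) for i in proj(c,[*(cen+s*.026*u+e*v),z])[0][::-1])].astype(float).min() for e in np.linspace(-.014,.014,15)])
        gp,gm=g(1),g(-1)
        if gp<gm: t+=np.pi
        out.append((proj(c,[*cen,z])[0].round(),cen.round(4),round(float((t+np.pi)%(2*np.pi)-np.pi),3),(round(a),round(b)),round(gp),round(gm)))
    return out
E
python3 - <<'E'
from h import *
from plant import r
c=cam(r,"top")
for p in plates(c,(255,170,382,280)): print(*p)
s=cam(r,"scene")
f=c["frame"]
cv2.imwrite("pics/a.png",np.hstack([cv2.resize(f[125:245,85:205],(560,560),interpolation=cv2.INTER_CUBIC)])[:,:,::-1])
cv2.imwrite("pics/b.png",cv2.resize(s["frame"][80:205,315:445],(780,750),interpolation=cv2.INTER_CUBIC)[:600,:,::-1])
cv2.imwrite("pics/c.png",cv2.resize(f[165:285,250:390],(700,600),interpolation=cv2.INTER_CUBIC)[:,:,::-1])
E
```

```text
[277. 249.] [ 0.4045 -0.1103] 0.317 (69, 43) 149 84
[319. 247.] [ 0.4089 -0.2275] -0.387 (69, 43) 85 149
[275. 206.] [ 0.5261 -0.1041] -0.458 (69, 43) 83 150
[312. 197.] [ 0.5533 -0.2101] -0.469 (69, 44) 79 150
[352. 196.] [ 0.5561 -0.3252] -0.265 (69, 44) 87 151
```

View pics/a.png

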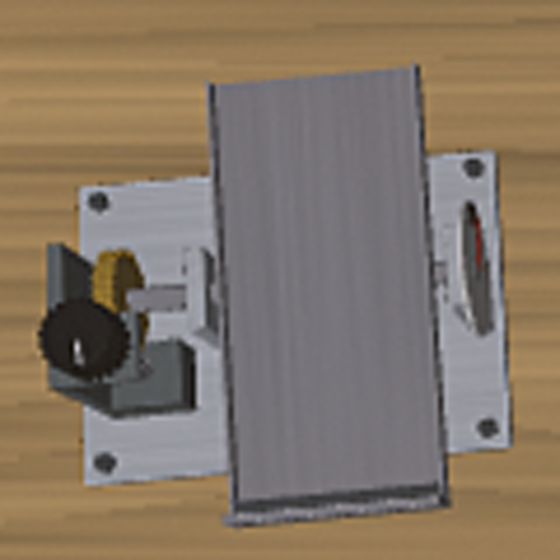

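View pics/b.png

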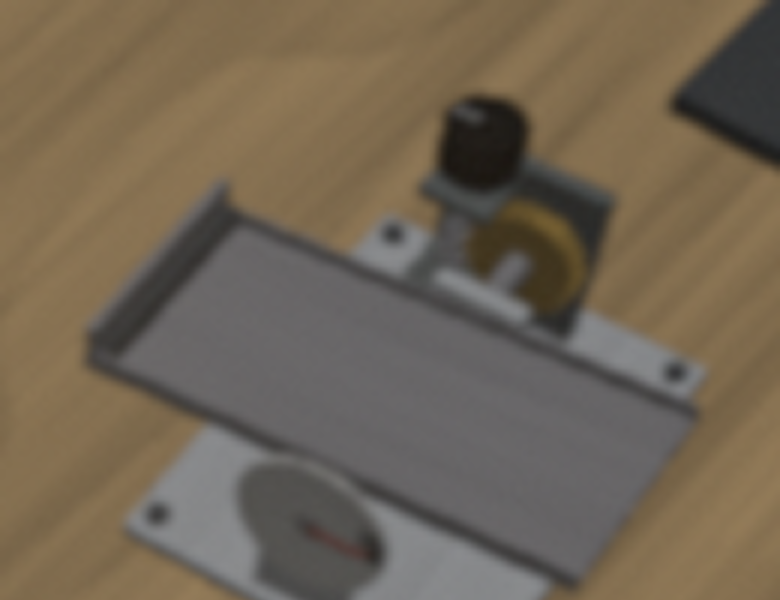

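View pics/c.png

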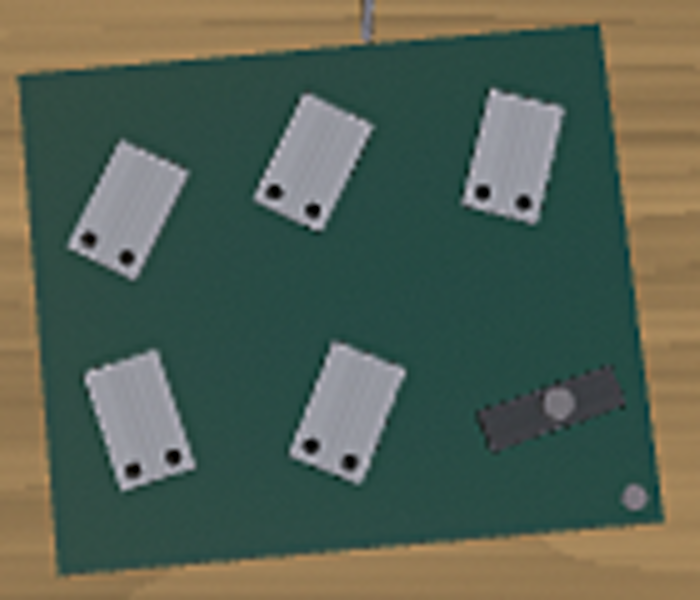

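The crops show all five plates with their holes towards the robot, and the bar upright with its knob at (362,246) in the top view. The round stud at (377,264) is only part of the mat. The knob centre is at (103,198) in top and about (396,99) in scene. The tray's low end and stop face the robot.

```bash
cat > geo.py <<'E'
from h import *
T=lambda u,v:(85+u/4.667-.4,125+v/4.667-.4)
S=lambda u,v:(315+u/6-.4,80+v/6-.4)
E
python3 - <<'E'
from geo import *
from plant import r
c=cam(r,"top"); s=cam(r,"scene")
for n,a,b in(("knob",T(84,340),S(485,115)),("HL",T(210,85),S(697,413)),("HR",T(417,67),S(578,585)),("LL",T(225,522),S(222,185)),("LR",T(449,506),S(92,338)),("baseFL",T(105,463),S(393,233)),("baseBL",T(98,201),S(676,372)),("baseFR",T(488,428),S(157,513))):
    p,e=tri(c,a,s,b); print(n,p.round(4),np.round(e,4))
print(ray(c,[T(98,201),T(105,463),T(473,167),T(488,428)],.008).round(4))
# bar
h=cv2.cvtColor(c["frame"],cv2.COLOR_RGB2HSV); x0,y0=335,230
m=((h[...,1]<60)&(h[...,2]<110)).astype(np.uint8)[y0:260,x0:385]
for q in cv2.findContours(m,cv2.RETR_EXTERNAL,cv2.CHAIN_APPROX_NONE)[0]:
    if len(q)>25:
        w=ray(c,q[:,0]+[x0,y0],.013)[:,:2]; print("bar",cv2.minAreaRect((w*1000).astype(np.float32)))
print("knob c",ray(c,[(362,245.9)],.036))
E
```

```text
knob [0.5221 0.3375 0.1549] [0.0029]
HL [0.6852 0.2924 0.1033] [0.0009]
HR [0.6971 0.1721 0.1006] [0.0001]
LL [0.4271 0.27   0.0979] [0.0011]
LR [0.4384 0.1461 0.0959] [0.0036]
baseFL [0.4751 0.3725 0.0163] [0.0008]
baseBL [0.6403 0.388  0.0162] [0.0015]
baseFR [0.4959 0.1393 0.0168] [0.0008]
[[0.6435 0.3921 0.008 ]
 [0.4769 0.3762 0.008 ]
 [0.6645 0.157  0.008 ]
 [0.498  0.1416 0.008 ]]
bar ((410.3875427246094, -341.7408142089844), (22.837535858154297, 80.77603149414062), 19.48046875)
knob c [[ 0.40860418 -0.34373393  0.036     ]]
```

```bash
python3 -m handwheel '{"translation":[[30,45,10],[30,45,10],[30,45,10],[30,45,10],[30,45,10],[30,45,10],[30,45,10],[30,45,10],[30,45,10],[30,45,10],[30,45,10],[30,45,10]],"rot":[[0,0,2.2],[0,0,2.2],[0,0,2.2],[0,0,2.2],[0,0,2.2],[0,0,2.2],[0,0,2.2],[0,0,2.2],[0,0,2.2],[0,0,2.2],[0,0,2.2],[0,0,2.2]],"fingers":[-0.2,-0.2,-0.2,-0.2,-0.2,-0.2,-0.2,-0.2,-0.2,-0.2,-0.2,-0.2]}' 20; python3 -c "
from plant import r;o=r.get_obs();print(o['q'].round(3),o['tcp_pos'].round(4))"
```

```text
t: 1.8
tcp_pos: [0.4516, -0.1043, 0.3021]
tool_rot: [-1.032, -2.967, 0.0]
ft_force: [1.0, -0.6, 0.4]
finger_gap: 0.0564
grasp_force: 0.0
[-0.414 -0.1    1.659 -0.     1.583 -1.316] [ 0.4516 -0.1043  0.3021]
```

```bash
python3 -m handwheel '{"translation":[[7,44.3,0],[7,44.3,0],[7,44.3,0],[7,44.3,0],[7,44.3,0],[7,44.3,0],[7,44.3,0],[7,44.3,0],[7,44.3,0],[7,44.3,-8],[7,44.3,-8],[7,44.3,-8]],"rot":[[0,0,2.1],[0,0,2.1],[0,0,2.1],[0,0,2.1],[0,0,2.1],[0,0,2.1],[0,0,2.1],[0,0,2.1],[0,0,2.1],[0,0,2.1],[0,0,2.1],[0,0,2.1]],"fingers":[-0.2,-0.2,-0.2,-0.2,-0.2,-0.2,-0.2,-0.2,-0.2,-0.2,-0.2,-0.2]}' 20; python3 -c "
from h import *
from plant import r;o=r.get_obs();print(o['q'].round(3),o['tcp_pos'].round(4))
s=cam(r,'scene');cv2.imwrite('pics/d.png',cv2.resize(s['frame'][40:205,315:475],(640,600),interpolation=cv2.INTER_CUBIC)[:600,:,::-1])
"
```

```text
t: 3.3
tcp_pos: [0.5197, 0.3375, 0.2187]
tool_rot: [2.053, -2.37, -0.003]
ft_force: [0.1, 1.0, 0.6]
finger_gap: 0.0561
grasp_force: 0.0
[ 0.436  0.293  1.4    0.     1.454 -2.562] [0.5197 0.3375 0.2187]
```

View pics/d.png

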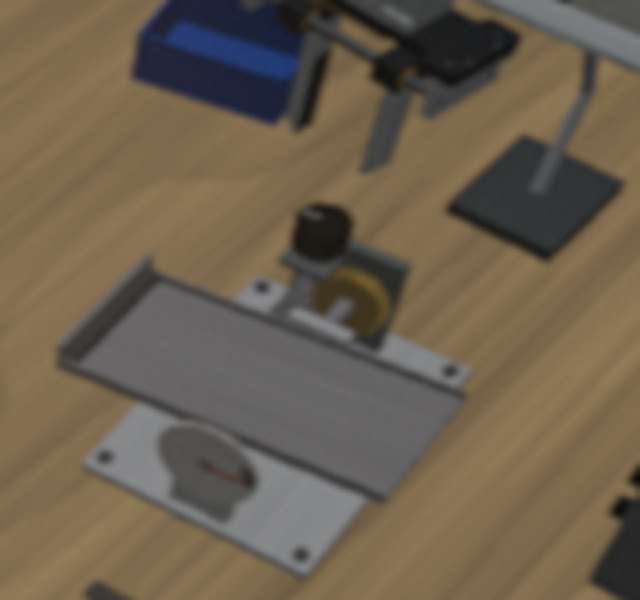

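The picture shows the open fingertips at about (391,71) and (409,82), above and beyond the knob top at (396,94). Their midpoint matches a tool standing over the knob.

```bash
python3 -m handwheel '{"translation":[[0,0.1,-4],[0,0.1,-6],[0,0.1,-7.5],[0,0.1,-7.5]],"rot":[[0,0,0],[0,0,0],[0,0,0],[0,0,0]],"fingers":[-0.2,-0.2,-0.2,-0.2]}' 20; python3 -m handwheel '{"translation":[[0,0,0],[0,0,0],[0,0,0],[0,0,0]],"rot":[[0,0,0],[0,0,0],[0,0,0],[0,0,0]],"fingers":[0.4,0.4,0.4,0.4]}' 15; python3 -c "
from plant import r;o=r.get_obs();print(o['q'].round(3),o['moment'].round(3))"
```

```text
t: 3.85
tcp_pos: [0.5209, 0.339, 0.146]
tool_rot: [2.052, -2.376, -0.001]
ft_force: [-0.5, 1.8, -0.7]
finger_gap: 0.0564
grasp_force: 0.0
t: 4.35
tcp_pos: [0.5218, 0.3395, 0.1476]
tool_rot: [-2.054, 2.377, -0.0]
ft_force: [-0.1, 0.3, -0.5]
finger_gap: 0.0284
grasp_force: 0.0
[ 0.438  0.351  1.475 -0.     1.315 -2.558] [ 0.128 -0.088 -0.014]
```

```bash
python3 -c "
from h import *
from plant import r
s=cam(r,'scene');cv2.imwrite('pics/e.png',cv2.resize(s['frame'][50:150,340:450],(660,600),interpolation=cv2.INTER_CUBIC)[:600,:,::-1])
print(proj(s,[[.5218,.3395,.1476],[.5218,.3395,.1286],[.5218,.3395,.155]]))
"
```

```text
[[394.54922812 100.47517296]
 [393.31933552 105.24963594]
 [395.03591846  98.58583314]]
```

View pics/e.png

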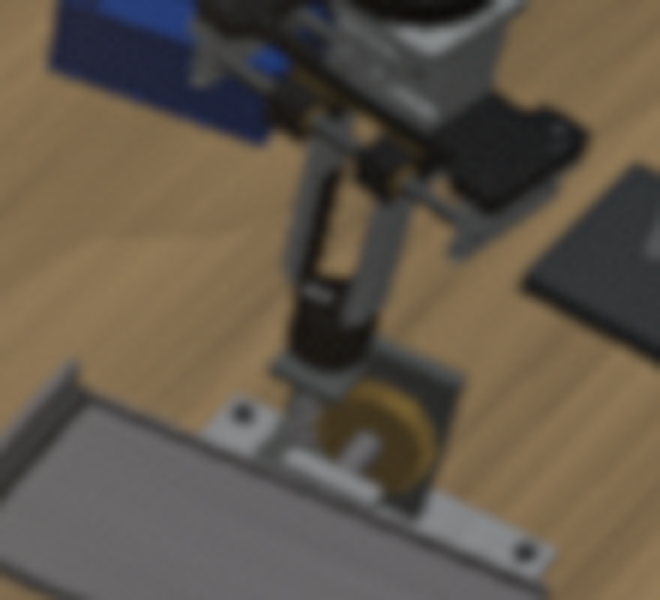

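The fingertips hang just above the knob: tips at about (388,96) and (400,103), knob top centre at about (396,101). They show about 5 px higher than predicted, so I'll check both cameras against the mat, whose height and size are known.

```bash
python3 -c "
from h import *
from plant import r
P={}
for n in('top','scene'):
    c=cam(r,n); P[n]=c; h=cv2.cvtColor(c['frame'],cv2.COLOR_RGB2HSV)
    m=((abs(h[...,0].astype(int)-80)<15)&(h[...,1]>80)).astype(np.uint8)
    m[:165]=0 if n=='top' else m[:165]
    q=max(cv2.findContours(m,0,1)[0],key=cv2.contourArea); q=cv2.approxPolyDP(cv2.convexHull(q),8,True)[:,0]; w=ray(c,q,.003); o=np.argsort(np.arctan2(*(w-w.mean(0))[:,1::-1].T)); c['q']=q[o]; print(n,q[o].tolist(),w[o].round(4).tolist())
    print([np.linalg.norm(w[o][i]-w[o][i-1]).round(4) for i in range(len(o))])
for a,b in zip(P['top']['q'],P['scene']['q']): print(tri(P['top'],a,P['scene'],b))
o=r.get_obs(); t=o['tcp_pos']; Rt=R.from_rotvec(o['tool_rot']).as_matrix(); print(Rt.round(3))
f=P['top']['frame'];cv2.imwrite('pics/f.png',cv2.resize(f[150:260,60:190],(780,660),interpolation=cv2.INTER_CUBIC)[:600,:,::-1])
"
```

```text
top [[382, 268], [369, 170], [254, 180], [262, 278]] [[0.3504, -0.4028, 0.003], [0.6343, -0.3774, 0.003], [0.6057, -0.0427, 0.003], [0.3231, -0.0676, 0.003]]
[np.float64(0.3363), np.float64(0.285), np.float64(0.3359), np.float64(0.2838)]
scene [[1, 113], [0, 169], [151, 70], [148, 26]] [[-0.4747, -0.4067, 0.003], [-0.2672, -0.5314, 0.003], [-0.2678, 0.0487, 0.003], [-0.4684, 0.2016, 0.003]]
[np.float64(0.6083), np.float64(0.242), np.float64(0.5801), np.float64(0.2522)]
(array([ 0.27889737, -0.40543935,  0.54806937]), array([0.16867782]))
(array([ 0.43631269, -0.42581102,  0.60093129]), array([0.22995827]))
(array([ 0.39978681, -0.19039683,  0.59661295]), array([0.16597045]))
(array([ 0.26412883, -0.1512437 ,  0.56214272]), array([0.09215973]))
[[-0.145 -0.989  0.   ]
 [-0.989  0.145  0.   ]
 [-0.    -0.    -1.   ]]
```

View pics/f.png

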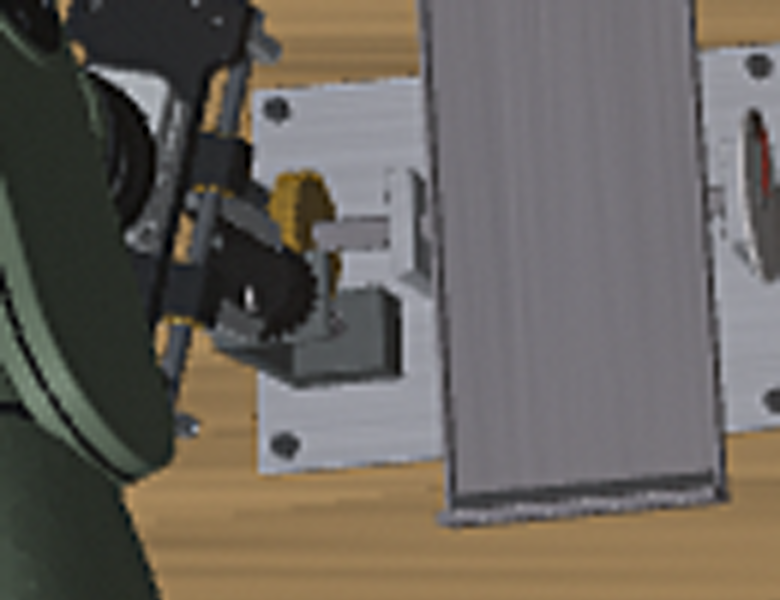

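The top crop shows the knob at (103,198), with the gripper partly covering it from the left. The scene mat mask caught the teal wall, so I'll use the mat corners read from the first scene picture: (252,180), (330,225), (257,322), (172,262).

```bash
python3 -c "
from geo import *
from plant import r
c=cam(r,'top');s=cam(r,'scene')
h=cv2.cvtColor(s['frame'],cv2.COLOR_RGB2HSV); m=((abs(h[...,0].astype(int)-80)<15)&(h[...,1]>80)).astype(np.uint8); m[:175]=0; m[:,:165]=0
q=max(cv2.findContours(m,0,1)[0],key=cv2.contourArea); q=cv2.approxPolyDP(cv2.convexHull(q),6,True)[:,0]; print(q.tolist())
print(proj(s,[[.3504,-.4028,.003],[.6343,-.3774,.003],[.6057,-.0427,.003],[.3231,-.0676,.003]]).round(1).tolist())
for z in(.105,.115,.125,.135,.145,.155): print(z,ray(c,[(102.8,197.8)],z)[0].round(4),ray(s,[(395.4,100.8)],z)[0].round(4))
print(proj(c,[[.5218,.3395,.1286],[.5218,.3395,.1476]]))
"
```

```text
[[309, 234], [306, 257], [262, 312], [249, 317], [200, 281], [195, 237], [236, 203], [279, 200]]
[[170.2, 262.3], [256.0, 324.7], [331.9, 228.3], [250.8, 179.3]]
0.105 [0.5311 0.3551 0.105 ] [0.5059 0.3822 0.105 ]
0.115 [0.5288 0.3511 0.115 ] [0.5102 0.3723 0.115 ]
0.125 [0.5265 0.3471 0.125 ] [0.5146 0.3624 0.125 ]
0.135 [0.5243 0.3431 0.135 ] [0.5189 0.3525 0.135 ]
0.145 [0.522  0.3391 0.145 ] [0.5233 0.3426 0.145 ]
0.155 [0.5197 0.3351 0.155 ] [0.5276 0.3327 0.155 ]
[[105.04776633 199.25299342]
 [102.27331012 197.65395968]]
```

```bash
python3 -m handwheel '{"translation":[[0,0,0],[0,0,0],[0,0,0],[0,0,-1.2],[0,0,-1.2],[0,0,-1.2]],"rot":[[0,0,0],[0,0,0],[0,0,0],[0,0,0],[0,0,0],[0,0,0]],"fingers":[-0.3,-0.3,-0.3,-0.3,-0.3,-0.3]}' 15; python3 -m handwheel '{"translation":[[0,0,0],[0,0,0],[0,0,0],[0,0,0],[0,0,0]],"rot":[[0,0,0],[0,0,0],[0,0,0],[0,0,0],[0,0,0]],"fingers":[0.3,0.3,0.3,0.3,0.3]}' 15; python3 -c "
from plant import r;o=r.get_obs();print(o['q'].round(3),o['moment'].round(3))"
```

```text
t: 5.35
tcp_pos: [0.5213, 0.3392, 0.1346]
tool_rot: [2.053, -2.376, -0.0]
ft_force: [-0.5, 0.3, 0.1]
finger_gap: 0.0611
grasp_force: 0.0
t: 5.98
tcp_pos: [0.5237, 0.3391, 0.1355]
tool_rot: [-2.051, 2.375, -0.004]
ft_force: [5.8, 0.0, -1.7]
finger_gap: 0.0396
grasp_force: 15.0
[ 4.370e-01  3.640e-01  1.484e+00 -2.000e-03  1.289e+00 -2.558e+00] [ 0.062 -0.919  0.031]
```

```bash
python3 -m handwheel '{"translation":[[0.2,0,0],[0.2,0,0],[0.2,0,-0.8],[0.2,0,-0.8],[0.2,0,-0.8]],"rot":[[0,0,0],[0,0,0],[0,0,0],[0,0,0],[0,0,0]],"fingers":[-0.1,-0.1,-0.1,-0.1,-0.1]}' 25; python3 -m handwheel '{"translation":[[0,0,0],[0,0,0],[0,0,0],[0,0,0],[0,0,0]],"rot":[[0,0,0],[0,0,0],[0,0,0],[0,0,0],[0,0,-0.1]],"fingers":[0.3,0.3,0.3,0.3,0.3]}' 25; python3 -c "
from plant import r;o=r.get_obs();print(o['q'].round(3),o['moment'].round(3))"
```

```text
t: 6.6
tcp_pos: [0.5232, 0.3393, 0.1268]
tool_rot: [2.054, -2.376, -0.0]
ft_force: [-0.2, -0.3, 0.3]
finger_gap: 0.0514
grasp_force: 0.0
t: 7.22
tcp_pos: [0.5234, 0.3395, 0.1273]
tool_rot: [1.929, -2.479, -0.001]
ft_force: [-0.3, 0.8, 1.0]
finger_gap: 0.0397
grasp_force: 25.0
[ 0.437  0.375  1.488  0.     1.28  -2.457] [0.201 0.059 0.099]
```

```bash
python3 -m handwheel '{"translation":[[0,0,0],[0,0,0],[0,0,0],[0,0,0],[0,0,0],[0,0,0],[0,0,0],[0,0,0],[0,0,0]],"rot":[[0,0,-1.6],[0,0,-1.6],[0,0,-1.6],[0,0,-1.6],[0,0,-1.6],[0,0,-1.6],[0,0,-1.6],[0,0,-1.6],[0,0,-1.6]],"fingers":[0.3,0.3,0.3,0.3,0.3,0.3,0.3,0.3,0.3]}' 25;  python3 -c "
from h import *
from plant import r;o=r.get_obs();print(o['q'].round(3),o['moment'].round(3))
s=cam(r,'scene');cv2.imwrite('pics/g.png',cv2.resize(s['frame'][60:200,315:445],(557,600),interpolation=cv2.INTER_CUBIC)[:,:,::-1])"
```

```text
t: 8.35
tcp_pos: [0.5201, 0.3451, 0.1274]
tool_rot: [-0.433, -3.105, -0.014]
ft_force: [-5.9, 13.2, 1.7]
finger_gap: 0.0396
grasp_force: 25.0
[ 0.441  0.374  1.488  0.011  1.28  -0.856] [2.133 1.044 0.09 ]
```

View pics/g.png

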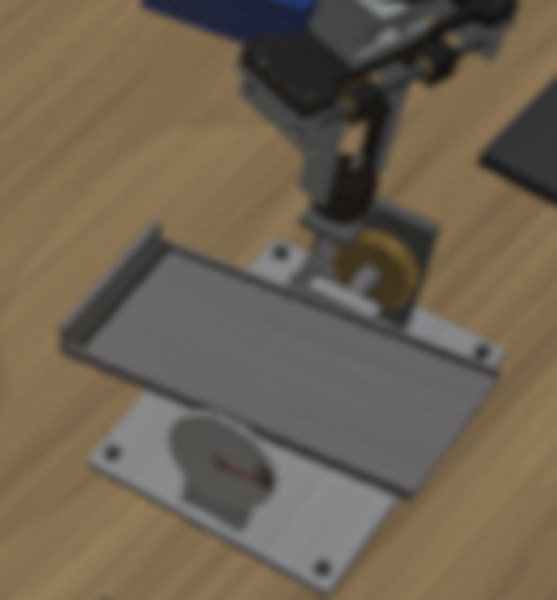

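The picture shows both fingers around the knob at about (396,100), and the tray's high left corner up by about 1.5 px, so the worm is turning. The force shows the knob's axis is about 6 mm further left than commanded, so I correct for that while turning.

```bash
python3 -m handwheel '{"translation":[[-0.3,0.6,0],[-0.3,0.6,0],[-0.3,0.6,0],[-0.3,0.6,0],[-0.3,0.6,0],[-0.3,0.6,0],[-0.3,0.6,0],[-0.3,0.6,0],[-0.3,0.6,0]],"rot":[[0,0,-1.6],[0,0,-1.6],[0,0,-1.6],[0,0,-1.6],[0,0,-1.6],[0,0,-1.6],[0,0,-1.6],[0,0,-1.6],[0,0,-1.6]],"fingers":[0.3,0.3,0.3,0.3,0.3,0.3,0.3,0.3,0.3]}' 25;  python3 -c "
from h import *
from plant import r;o=r.get_obs();print(o['q'].round(3),o['moment'].round(3))"
```

```text
t: 9.52
tcp_pos: [0.5258, 0.3484, 0.1275]
tool_rot: [2.535, 1.854, 0.022]
ft_force: [14.5, 7.2, -10.1]
finger_gap: 0.0394
grasp_force: 25.0
[0.447 0.378 1.482 0.002 1.267 0.755] [ 1.58  -2.093  0.155]
```

```bash
python3 -m handwheel '{"translation":[[0,0,0],[0.4,-0.15,0],[0.4,-0.15,0],[0.4,-0.15,0],[0.4,-0.15,0],[0.4,-0.15,0]],"rot":[[0,0,0],[0,0,0],[0,0,0],[0,0,0],[0,0,0],[0,0,0]],"fingers":[0,0,0,0.3,0.3,0.3]}' 25; python3 -m handwheel '{"translation":[[0,0,0],[0,0,0],[0,0,0],[0,0,0],[0,0,0],[0,0,0],[0,0,0],[0,0,0],[0,0,0],[0,0,0],[0,0,0]],"rot":[[0,0,-1.9],[0,0,-1.9],[0,0,-1.9],[0,0,-1.9],[0,0,-1.9],[0,0,-1.9],[0,0,-1.9],[0,0,-1.9],[0,0,-1.9],[0,0,-1.9],[0,0,-1.9]],"fingers":[0.3,0.3,0.3,0.3,0.3,0.3,0.3,0.3,0.3,0.3,0.3]}' 25;  python3 -c "
from h import *
from plant import r;o=r.get_obs();print(o['q'].round(3),o['moment'].round(3))"
```

```text
t: 10.28
tcp_pos: [0.5244, 0.3436, 0.127]
tool_rot: [2.532, 1.859, -0.001]
ft_force: [-0.5, -0.5, -0.8]
finger_gap: 0.0394
grasp_force: 25.0
t: 11.65
tcp_pos: [0.5242, 0.3443, 0.127]
tool_rot: [-2.986, 0.976, 0.001]
ft_force: [-0.3, 0.5, -0.6]
finger_gap: 0.0393
grasp_force: 25.0
[4.430e-01 3.810e-01 1.479e+00 1.000e-03 1.281e+00 2.645e+00] [0.369 0.019 0.09 ]
```

```bash
python3 -m handwheel '{"translation":[[0,0,0],[0,0,2],[0,0,2],[0,0,2],[0,0,2],[0,0,2],[0,0,2],[0,0,2],[0,0,2],[0,0,2],[0,0,2],[0,0,2]],"rot":[[0,0,0],[0,0,2],[0,0,2],[0,0,2],[0,0,2],[0,0,2],[0,0,2],[0,0,2],[0,0,2],[0,0,2],[0,0,2],[0,0,2]],"fingers":[-0.2,-0.2,-0.2,-0.2,-0.2,-0.2,-0.2,-0.2,-0.2,-0.2,-0.2,-0.2]}' 25; python3 -m handwheel '{"translation":[[0,0,0],[0,0,0],[0,0,0],[0,0,0],[0,0,0],[0,0,0],[0,0,0],[0,0,0],[0,0,-2],[0,0,-2],[0,0,-2],[0,0,-2]],"rot":[[0,0,2],[0,0,2],[0,0,2],[0,0,2],[0,0,2],[0,0,2],[0,0,2],[0,0,2],[0,0,2],[0,0,2],[0,0,2],[0,0,2]],"fingers":[-0.2,-0.2,-0.2,-0.2,-0.2,-0.2,-0.2,-0.2,-0.2,-0.2,-0.2,-0.2]}' 25; python3 -m handwheel '{"translation":[[0,0,0],[0,0,0],[0,0,0],[0,0,0],[0,0,0],[0,0,0],[0,0,0],[0,0,0],[0,0,0],[0,0,0],[0,0,0],[0,0,0]],"rot":[[0,0,0],[0,0,0],[0,0,0],[0,0,-1.4],[0,0,-1.4],[0,0,-1.4],[0,0,-1.4],[0,0,-1.4],[0,0,-1.4],[0,0,-1.4],[0,0,-1.4],[0,0,-1.4]],"fingers":[0.3,0.3,0.3,0.3,0.3,0.3,0.3,0.3,0.3,0.3,0.3,0.3]}' 25; python3 -c "
from h import *
from plant import r;o=r.get_obs();print(o['q'].round(3),o['moment'].round(3))"
```

```text
t: 13.15
tcp_pos: [0.5248, 0.3437, 0.1473]
tool_rot: [2.429, 1.991, 0.0]
ft_force: [0.1, -0.4, 0.8]
finger_gap: 0.0565
grasp_force: 0.0
t: 14.65
tcp_pos: [0.5248, 0.3437, 0.1273]
tool_rot: [-0.353, 3.121, -0.0]
ft_force: [-0.5, -0.8, 0.7]
finger_gap: 0.0563
grasp_force: 0.0
t: 16.15
tcp_pos: [0.5246, 0.3439, 0.1273]
tool_rot: [-1.74, -2.616, -0.0]
ft_force: [-0.7, -0.3, 0.6]
finger_gap: 0.0393
grasp_force: 25.0
[0.442 0.381 1.479 0.    1.282 0.046] [ 0.013 -0.004 -0.036]
```

```bash
python3 -m handwheel '{"translation":[[0,0,0],[0,0,0],[0,0,0],[0,0,0],[0,0,0],[0,0,0],[0,0,0],[0,0,0],[0,0,0],[0,0,0],[0,0,0]],"rot":[[0,0,-1.9],[0,0,-1.9],[0,0,-1.9],[0,0,-1.9],[0,0,-1.9],[0,0,-1.9],[0,0,-1.9],[0,0,-1.9],[0,0,-1.9],[0,0,-1.9],[0,0,-1.9]],"fingers":[0.3,0.3,0.3,0.3,0.3,0.3,0.3,0.3,0.3,0.3,0.3]}' 25; python3 -c "
from h import *
from plant import r;o=r.get_obs();print(o['q'].round(3),o['moment'].round(3))
s=cam(r,'scene');c=cam(r,'top')
a=cv2.resize(s['frame'][100:200,325:440],(460,400),interpolation=cv2.INTER_CUBIC);b=cv2.resize(c['frame'][125:245,125:205],(320,480),interpolation=cv2.INTER_CUBIC)
d=cv2.resize(s['frame'][150:190,345:385],(200,200),interpolation=cv2.INTER_CUBIC)
m=np.zeros((600,780,3),np.uint8);m[:400,:460]=a;m[:480,460:]=b;m[400:,:200]=d;cv2.imwrite('pics/i.png',m[:,:,::-1])"
```

```text
t: 17.52
tcp_pos: [0.5244, 0.344, 0.1272]
tool_rot: [-3.139, -0.108, 0.0]
ft_force: [-1.2, 1.0, 0.9]
finger_gap: 0.0394
grasp_force: 25.0
[0.442 0.381 1.479 0.    1.282 1.944] [0.173 0.159 0.038]
```

View pics/i.png

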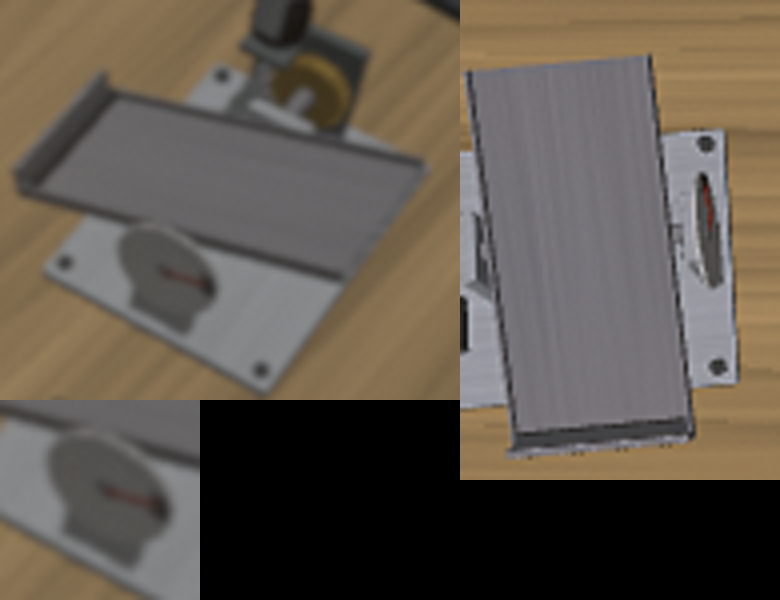

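The picture shows the tray raised. The tray corners in scene are at (431,141), (411,169), (351,120) and (329,144), and the red needle runs from (366,168) to (377,171).

```bash
python3 -c "
from geo import *
from plant import r
c=cam(r,'top');s=cam(r,'scene'); K={}
S2=lambda u,v:(325+u/4-.4,100+v/4-.4); T2=lambda u,v:(125+(u-460)/4-.4,125+v/4-.4)
for n,a,b in(('HL',T2(468,72),S2(424,163)),('HR',T2(649,57),S2(343,275)),('LL',T2(511,456),S2(105,75)),('LR',T2(691,439),S2(17,174))):
    p,e=tri(c,a,s,b); K[n]=p; print(n,p.round(4),np.round(e,4))
ex=np.array([.9957,.0929,0]);ey=np.array([-.0929,.9957,0]);A=np.array([.572,.2212,.075])
L=(K['LL']+K['LR'])/2;H=(K['HL']+K['HR'])/2;d=H-L;print('tilt',np.degrees(np.arctan2(d[2]+.016,d@ex)),'approx; centre y',(L-A)@ey,(H-A)@ey)
def pl(p,off):
    v=s['R']@np.linalg.inv(s['camera_matrix'])@[*p,1]; q=A+off*ey; X=s['position']+v*(((q-s['position'])@ey)/(v@ey)); return np.array([(X-A)@ex,X[2]])
D=lambda u,v:(345+u/5-.4,150+(v-400)/5-.4)
for off in(-.075,-.085):
  for n,a,b in(('i',D(104,490),D(160,503)),('b',S(308,524),S(372,551))):
    p,q=pl(a,off),pl(b,off);print(off,n,p.round(4),q.round(4),np.degrees(np.arctan2(*(q-p)[::-1])))
# red needle pixels
f=s['frame'].astype(int);m=(f[...,0]-f[...,1]>35)&(f[...,0]-f[...,2]>30);m[:150]=0;m[190:]=0;m[:,:345]=0;m[:,385:]=0
y,x=np.nonzero(m);print(list(zip(x,y)))
w=np.array([pl(t,-.078) for t in zip(x,y)]);vx=cv2.fitLine(w.astype(np.float32),2,0,.001,.001).ravel();print('needle',np.degrees(np.arctan2(vx[1],vx[0])))
"
```

```text
HL [0.6764 0.2913 0.1313] [0.0001]
HR [0.6871 0.171  0.1309] [0.0014]
LL [0.4271 0.27   0.0635] [0.0014]
LR [0.4383 0.1475 0.0641] [0.0012]
tilt 18.41894146310776 approx; centre y 0.0005350457441443273 -0.00028821835695754807
-0.075 i [-0.0067  0.0623] [0.0271 0.0759] 21.834513529890117
-0.075 b [-0.0056  0.0662] [0.028 0.071] 8.015166288410912
-0.085 i [-0.0029  0.0755] [0.0305 0.0889] 21.83451352988987
-0.085 b [-0.0018  0.0794] [0.0313 0.084 ] 8.015166288411223
[]Traceback (most recent call last):
  File "<string>", line 19, in <module>
    w=np.array([pl(t,-.078) for t in zip(x,y)]);vx=cv2.fitLine(w.astype(np.float32),2,0,.001,.001).ravel();print('needle',np.degrees(np.arctan2(vx[1],vx[0])))
                                                   ~~~~~~~~~~~^^^^^^^^^^^^^^^^^^^^^^^^^^^^^^^^^^^^
cv2.error: OpenCV(4.12.0) /io/opencv/modules/imgproc/src/linefit.cpp:618: error: (-215:Assertion failed) npoints2 >= 0 || npoints3 >= 0 in function 'fitLine'
```

The corners give 18.4° and agree with the start estimate plus the turns wound (4.7° + 13.5°). The needle is only 11 px long, so I trust it less. I'll add about 1.3°.

```bash
python3 -m handwheel '{"translation":[[0,0,0],[0,0,0],[0,0,0],[0,0,0],[0,0,0],[0,0,6],[0,0,14],[0,0,14]],"rot":[[0,0,-0.12],[0,0,-0.23],[0,0,-0.23],[0,0,-0.23],[0,0,-0.23],[0,0,-0.23],[0,0,-0.23],[0,0,-0.23]],"fingers":[0.3,0.3,0.3,-0.4,-0.4,-0.4,-0.4,-0.4]}' 25; python3 -c "
from h import *
from plant import r;o=r.get_obs();print(o['q'].round(3),o['tcp_pos'])
s=cam(r,'scene');c=cam(r,'top')
a=cv2.resize(s['frame'][105:180,320:440],(800,500),interpolation=cv2.INTER_CUBIC)
cv2.imwrite('pics/j.png',a[:,:,::-1])
for p in plates(c,(255,170,382,280)): print(*p)"
```

```text
t: 18.73
tcp_pos: [0.5273, 0.3449, 0.2732]
tool_rot: [-3.126, 0.255, -0.014]
ft_force: [0.2, -0.3, -1.0]
finger_gap: 0.0658
grasp_force: 0.0
[ 0.442  0.273  1.315 -0.     1.544  2.175] [0.52726068 0.34485644 0.27321257]
[277. 249.] [ 0.4045 -0.1103] 0.317 (69, 43) 147 82
[319. 247.] [ 0.4089 -0.2275] -0.387 (69, 43) 84 147
[275. 206.] [ 0.5261 -0.1041] -0.458 (69, 43) 81 148
[312. 197.] [ 0.5533 -0.2101] -0.469 (69, 44) 78 148
[352. 196.] [ 0.5561 -0.3252] -0.265 (69, 44) 86 149
```

View pics/j.png

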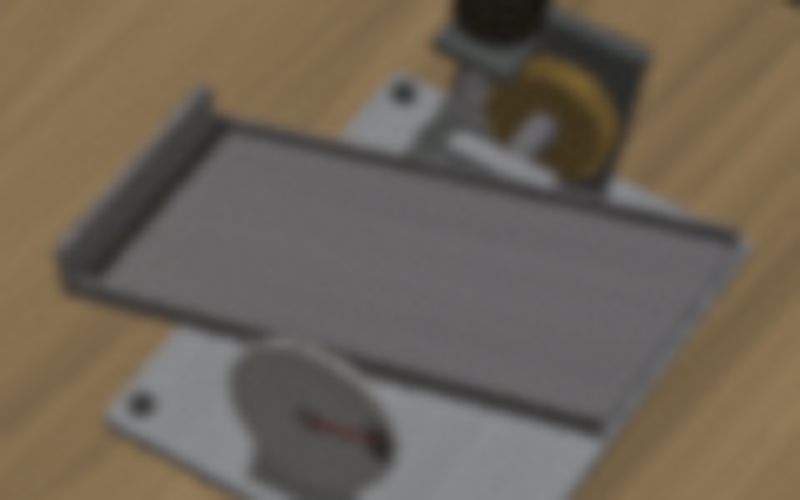

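The crop shows the right rim running from (332,147) to (410,169) and the left rim from (354,123) to (431,140). Both lie in known vertical planes, so each one gives the tilt directly.

```bash
python3 -c "
from geo import *
from plant import r
s=cam(r,'scene')
ex=np.array([.9957,.0929,0]);ey=np.array([-.0929,.9957,0]);A=np.array([.572,.2212,.075])
def pl(p,off):
    v=s['R']@np.linalg.inv(s['camera_matrix'])@[*p,1]; q=A+off*ey; X=s['position']+v*(((q-s['position'])@ey)/(v@ey)); return np.array([(X-A)@ex,X[2]])
J=lambda u,v:(320+u/6.667-.4,105+v/6.667-.4)
for off,a,b in((-.061,J(75,283),J(603,425)),(.061,J(225,122),J(740,235)),(-.078,J(303,411),J(378,441))):
    p,q=pl(a,off),pl(b,off);print(off,p.round(4),q.round(4),np.degrees(np.arctan2(*(q-p)[::-1])))
# initial picture b
for off,a,b in((-.061,S(95,352),S(578,578)),(.061,S(240,212),S(697,408))):
    p,q=pl(a,off),pl(b,off);print(off,p.round(4),q.round(4),np.degrees(np.arctan2(*(q-p)[::-1])))
"
```

```text
-0.061 [-0.1309  0.053 ] [0.1101 0.1319] 18.118757024612083
0.061 [-0.1276  0.0524] [0.1098 0.1322] 18.569693079709552
-0.078 [-0.0075  0.071 ] [0.0277 0.077 ] 9.595693490498098
-0.061 [-0.1357  0.0886] [0.1191 0.1056] 3.831695624147684
0.061 [-0.1279  0.0866] [0.1179 0.1049] 4.274035368354251
```

```bash
python3 -m handwheel '{"translation":[[0,0,-8],[0,0,-14],[0,0,-14],[0,0,-14],[0,0,-14],[0,0,-14],[0,0,-14],[0,0,-14],[0,0,-14]],"rot":[[0,0,0],[0,0,0],[0,0,0],[0,0,0],[0,0,0],[0,0,0],[0,0,-0.12],[0,0,-0.24],[0,0,-0.24]],"fingers":[-0.4,-0.4,-0.4,0.3,0.3,0.3,0.3,0.3,0.3]}' 25; python3 -m handwheel '{"translation":[[0,0,0],[0,0,0],[0,0,6],[0,0,12],[0,0,16],[0,0,16]],"rot":[[0,0,0],[0,0,0],[0,0,0],[0,0,0],[0,0,0],[0,0,0]],"fingers":[-0.4,-0.4,-0.4,-0.4,-0.4,-0.4]}' 25; python3 -c "
from h import *
from plant import r;o=r.get_obs();print(o['q'].round(3),o['tcp_pos'])
s=cam(r,'scene');c=cam(r,'top')
f=s['frame'];h=cv2.cvtColor(f,cv2.COLOR_RGB2HSV)
ex=np.array([.9957,.0929,0]);ey=np.array([-.0929,.9957,0]);A=np.array([.572,.2212,.075])
def pl(p,off):
    v=s['R']@np.linalg.inv(s['camera_matrix'])@[*p,1]; q=A+off*ey; X=s['position']+v*(((q-s['position'])@ey)/(v@ey)); return np.array([(X-A)@ex,X[2]])
# right rim: dark line between floor and outside: darkest row per column
pts=[]
for x in range(338,408,2):
    y0=148+(x-332)*21.7/78.5; ys=np.arange(int(y0)-4,int(y0)+5); g=f[ys,x].astype(float).mean(1); w=np.clip(g.max()-15-g,0,None)
    if w.sum(): pts.append((x,(w*ys).sum()/w.sum()))
w=np.array([pl(p,-.061) for p in pts],np.float32); l=cv2.fitLine(w,cv2.DIST_HUBER,0,.01,.01).ravel();print(len(w),'right rim tilt',np.degrees(np.arctan(l[1]/l[0])))
"
```

```text
t: 20.0
tcp_pos: [0.5264, 0.3433, 0.1303]
tool_rot: [-3.078, 0.627, -0.007]
ft_force: [-0.9, -4.5, 5.8]
finger_gap: 0.0392
grasp_force: 25.0
t: 20.75
tcp_pos: [0.5267, 0.3454, 0.2923]
tool_rot: [-3.072, 0.626, -0.012]
ft_force: [-0.4, 0.1, 0.7]
finger_gap: 0.0659
grasp_force: 0.0
[0.443 0.265 1.286 0.    1.58  2.416] [0.52674242 0.34535007 0.29234367]
35 right rim tilt 19.894184
```

Tilt now reads 19.9° by the rim. Next the plates; first a small helper to work out the shifts.

```bash
cat > go.py <<'E'
import sys; from h import *; from plant import r
EX=np.array([.9957,.0929,0]);EY=np.array([-.0929,.9957,0]);Z=np.array([0,0,1.])
REF=np.array([.4436,.2092,.0404]); t=np.radians(20); U=EX*np.cos(t)+Z*np.sin(t); N=-EX*np.sin(t)+Z*np.cos(t)
def tr(x,z,h=.0185,b=np.radians(9.8),lift=0): # TCP for plate centre at tray (x,z), tool tilted
    return REF+x*U+z*N+h*(-EX*np.sin(b)+Z*np.cos(b))+lift*Z
def delta(p,psi): # shift/yaw so tool y is square to psi
    o=r.get_obs(); y=R.from_rotvec(o["tool_rot"]).as_matrix()[:,1]; ty=np.arctan2(y[1],y[0])
    d=(psi-np.pi/2-ty+np.pi)%(2*np.pi)-np.pi
    print("shift cm",((np.array(p)-o["tcp_pos"])*100).round(2),"rot",round(d,3),"alt",round(d-np.sign(d)*np.pi,3),"q6",o["q"][5].round(2),"tcp",o["tcp_pos"].round(4))
E
python3 -c "
from go import *
delta([.4045,-.1103,.10],.317)
for i in range(5): print(tr(.036+.0345*i,.0092).round(4))"
```

```text
shift cm [-11.97 -45.43 -18.64] rot 0.72 alt -2.422 q6 2.42 tcp [0.5242 0.344  0.2864]
[0.471  0.2118 0.0796]
[0.5033 0.2148 0.0914]
[0.5356 0.2178 0.1032]
[0.5679 0.2208 0.115 ]
[0.6001 0.2238 0.1268]
```

```bash
python3 -m handwheel '{"translation":[[-12,-45.4,0],[-12,-45.4,0],[-12,-45.4,0],[-12,-45.4,0],[-12,-45.4,0],[-12,-45.4,0],[-12,-45.4,0],[-12,-45.4,0],[-12,-45.4,-13],[-12,-45.4,-18.6],[-12,-45.4,-22],[-12,-45.4,-22]],"rot":[[0,0,0.72],[0,0,0.72],[0,0,0.72],[0,0,0.72],[0,0,0.72],[0,0,0.72],[0,0,0.72],[0,0,0.72],[0,0,0.72],[0,0,0.72],[0,0,0.72],[0,0,0.72]],"fingers":[-0.4,-0.4,-0.4,-0.4,-0.4,-0.4,-0.4,-0.4,-0.4,-0.4,-0.4,-0.4]}' 20; python3 -c "
from go import *
delta([.4045,-.1103,.024],.317)
s=cam(r,'scene');f=s['frame'];cv2.imwrite('pics/k.png',cv2.resize(f[155:265,200:330],(709,600),interpolation=cv2.INTER_CUBIC)[:,:,::-1])
o=r.get_obs()['tcp_pos'];print((proj(s,[o,o-[0,0,.019]])-[200,155])*5.454)"
```

```text
t: 22.35
tcp_pos: [0.3993, -0.1075, 0.0613]
tool_rot: [-3.096, -0.494, 0.014]
ft_force: [0.1, -0.7, -0.6]
finger_gap: 0.066
grasp_force: 0.0
shift cm [ 0.52 -0.28 -3.73] rot 0.0 alt -3.141 q6 0.78 tcp [ 0.3993 -0.1075  0.0613]
[[323.69592666 190.81581482]
 [325.44752982 212.36555847]]
```

View pics/k.png

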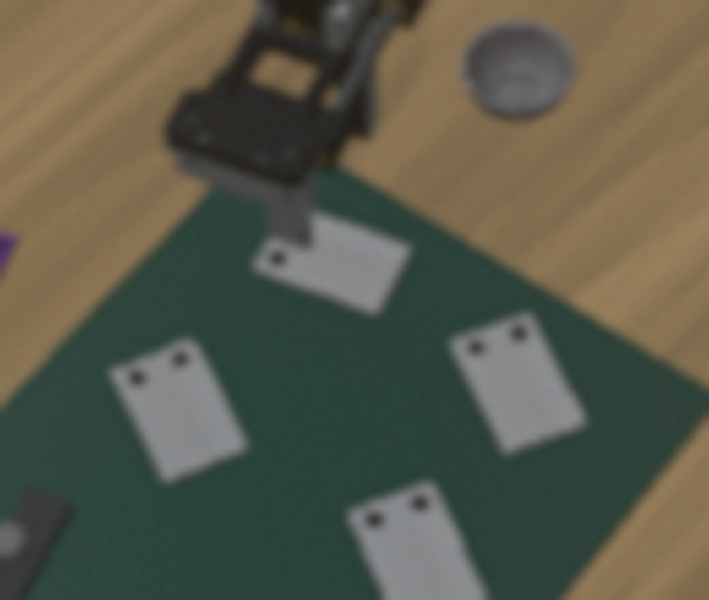

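The crop shows one finger over the near side of the first plate, with the drilled hole at (251,202). No neighbours are in the way. Descending.

```bash
python3 -m handwheel '{"translation":[[0.3,-0.2,-1],[0.3,-0.2,-2.5],[0.3,-0.2,-3.4],[0.3,-0.2,-3.4]],"rot":[[0,0,0],[0,0,0],[0,0,0],[0,0,0]],"fingers":[-0.4,-0.4,-0.4,-0.4]}' 12;python3 -c "
from go import *
delta([.4045,-.1103,.024],.317)"
```

```text
t: 22.9
tcp_pos: [0.4074, -0.112, 0.0329]
tool_rot: [-3.102, -0.496, 0.001]
ft_force: [-0.3, 0.4, 0.4]
finger_gap: 0.0658
grasp_force: 0.0
shift cm [-0.29  0.17 -0.89] rot 0.0 alt -3.141 q6 0.78 tcp [ 0.4074 -0.112   0.0329]
```

```bash
python3 -m handwheel '{"translation":[[-0.2,0.1,-0.5],[-0.2,0.1,-0.8],[-0.2,0.1,-0.8],[-0.2,0.1,-0.8],[-0.2,0.1,-0.8],[-0.2,0.1,-0.8],[-0.2,0.1,-0.8],[-0.2,0.1,-0.8]],"rot":[[0,0,0],[0,0,0],[0,0,0],[0,0,0],[0,0,0],[0,0,0],[0,0,0],[0,0,0]],"fingers":[-0.4,-0.4,-0.4,-0.2,0.2,0.2,0.2,0.2]}' 12;python3 -c "
from go import *
delta([.4045,-.1103,.024],.317)"
```

```text
t: 23.9
tcp_pos: [0.4056, -0.1112, 0.0252]
tool_rot: [3.102, 0.496, 0.0]
ft_force: [-1.0, -0.1, -0.8]
finger_gap: 0.0375
grasp_force: 0.0
shift cm [-0.11  0.09 -0.12] rot 0.0 alt -3.141 q6 0.78 tcp [ 0.4056 -0.1112  0.0252]
```

```bash
python3 -m handwheel '{"translation":[[0,0,0],[0,0,0],[0,0,-0.4],[0,0,-0.7],[0,0,-0.7],[0,0,-0.7]],"rot":[[0,0,0],[0,0,0],[0,0,0],[0,0,0],[0,0,0],[0,0,0]],"fingers":[-0.4,-0.4,-0.4,-0.4,-0.4,-0.4]}' 12;python3 -m handwheel '{"translation":[[0,0,0],[0,0,0],[0,0,0],[0,0,0]],"rot":[[0,0,0],[0,0,0],[0,0,0],[0,0,0]],"fingers":[0.2,0.2,0.2,0.2]}' 12;python3 -c "
from go import *
delta([.4045,-.1103,.024],.317)"
```

```text
t: 24.65
tcp_pos: [0.4056, -0.1111, 0.0181]
tool_rot: [-3.102, -0.496, 0.0]
ft_force: [0.2, -0.3, 0.3]
finger_gap: 0.0658
grasp_force: 0.0
t: 25.15
tcp_pos: [0.4056, -0.1112, 0.0182]
tool_rot: [3.102, 0.496, 0.0]
ft_force: [0.3, 0.3, -0.1]
finger_gap: 0.0379
grasp_force: 0.0
shift cm [-0.11  0.09  0.58] rot 0.0 alt -3.141 q6 0.78 tcp [ 0.4056 -0.1112  0.0182]
```

```bash
python3 -m handwheel '{"translation":[[0,0,0],[0,0,0],[0,0,-0.3],[0,0,-0.6],[0,0,-0.6],[0,0,-0.6]],"rot":[[0,0,0],[0,0,0],[0,0,0],[0,0,0],[0,0,0],[0,0,0]],"fingers":[-0.4,-0.4,-0.4,-0.4,-0.4,-0.4]}' 12;python3 -m handwheel '{"translation":[[0,0,0],[0,0,0],[0,0,0],[0,0,0]],"rot":[[0,0,0],[0,0,0],[0,0,0],[0,0,0]],"fingers":[0.2,0.2,0.2,0.2]}' 12;python3 -c "
from go import *
delta([.4045,-.1103,.024],.317)"
```

```text
t: 25.9
tcp_pos: [0.4055, -0.1111, 0.0121]
tool_rot: [-3.102, -0.495, 0.0]
ft_force: [1.1, -0.3, 1.1]
finger_gap: 0.0658
grasp_force: 0.0
t: 26.4
tcp_pos: [0.4056, -0.1112, 0.0122]
tool_rot: [-3.102, -0.495, -0.0]
ft_force: [-0.4, -0.2, -0.0]
finger_gap: 0.0379
grasp_force: 0.0
shift cm [-0.11  0.09  1.18] rot 0.0 alt -3.141 q6 0.78 tcp [ 0.4056 -0.1112  0.0122]
```

```bash
python3 -m handwheel '{"translation":[[0,0,0],[0,0,0],[0,0,-0.2],[0,0,-0.4],[0,0,-0.4],[0,0,-0.4]],"rot":[[0,0,0],[0,0,0],[0,0,0],[0,0,0],[0,0,0],[0,0,0]],"fingers":[-0.4,-0.4,-0.4,-0.4,-0.4,-0.4]}' 12;python3 -m handwheel '{"translation":[[0,0,0],[0,0,0],[0,0,0],[0,0,0]],"rot":[[0,0,0],[0,0,0],[0,0,0],[0,0,0]],"fingers":[0.2,0.2,0.2,0.2]}' 12;python3 -c "
from go import *
delta([.4045,-.1103,.024],.317)"
```

```text
t: 27.15
tcp_pos: [0.4056, -0.1111, 0.0081]
tool_rot: [-3.102, -0.495, 0.0]
ft_force: [0.3, 0.0, 0.1]
finger_gap: 0.0658
grasp_force: 0.0
t: 27.65
tcp_pos: [0.4056, -0.1112, 0.0082]
tool_rot: [3.102, 0.496, 0.0]
ft_force: [0.7, 0.3, 0.1]
finger_gap: 0.038
grasp_force: 0.0
shift cm [-0.11  0.09  1.58] rot 0.0 alt -3.141 q6 0.78 tcp [ 0.4056 -0.1112  0.0082]
```

```bash
python3 -c "
from go import *
s=cam(r,'scene');c=cam(r,'top');a=cv2.resize(s['frame'][160:260,210:310],(600,600),interpolation=cv2.INTER_CUBIC)
b=cv2.resize(c['frame'][215:285,250:275+25],(200,280),interpolation=cv2.INTER_CUBIC);m=np.zeros((600,800,3),np.uint8);m[:,:600]=a;m[:280,600:]=b
cv2.imwrite('pics/l.png',m[:,:,::-1]);o=r.get_obs()['tcp_pos'];print((proj(s,[o,o+[0,0,.02]])-[210,160])*6)
for p in plates(c,(255,170,382,280)): print(*p)"
```

```text
[[307.60300351 257.89931073]
 [305.725254   234.00175793]]
[319. 247.] [ 0.4089 -0.2275] -0.387 (69, 43) 88 154
[277. 202.] [ 0.5401 -0.111 ] 1.112 (43, 38) 43 38
[312. 197.] [ 0.5536 -0.2103] -0.469 (70, 44) 85 155
[352. 196.] [ 0.5561 -0.3252] -0.265 (69, 44) 91 156
```

View pics/l.png

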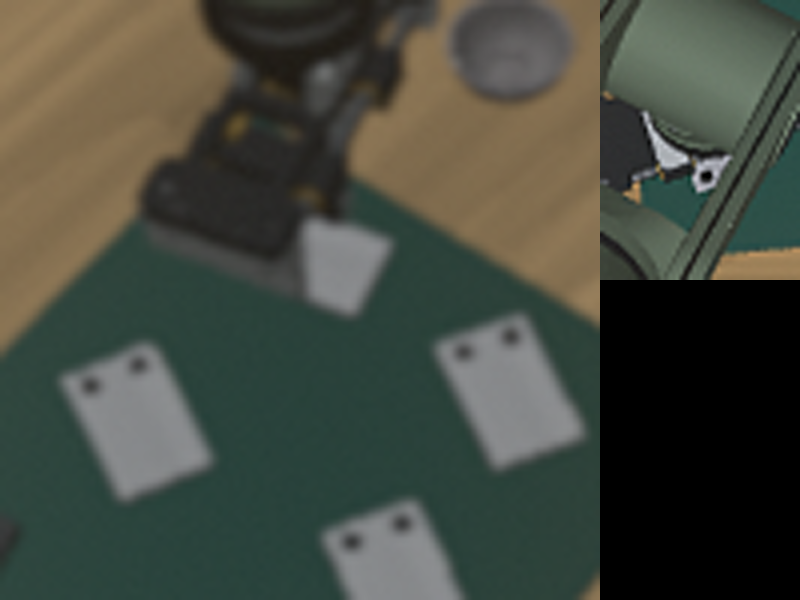

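The picture shows the plate still where it was and undisturbed, with its right corner at (275,200). The palm hides the fingers, so I'll feel for the mat by force.

```bash
python3 -m handwheel '{"translation":[[0,0,0],[0,0,0],[0,0,-0.2],[0,0,-0.4],[0,0,-0.4]],"rot":[[0,0,0],[0,0,0],[0,0,0],[0,0,0],[0,0,0]],"fingers":[-0.4,-0.4,-0.4,-0.4,-0.4]}' 12;python3 -m handwheel '{"translation":[[0,0,-0.2],[0,0,-0.4],[0,0,-0.4]],"rot":[[0,0,0],[0,0,0],[0,0,0]],"fingers":[-0.4,-0.4,-0.4]}' 12;python3 -m handwheel '{"translation":[[0,0,-0.2],[0,0,-0.4],[0,0,-0.4]],"rot":[[0,0,0],[0,0,0],[0,0,0]],"fingers":[-0.4,-0.4,-0.4]}' 12
```

```text
t: 28.38
tcp_pos: [0.4053, -0.111, 0.0039]
tool_rot: [-3.102, -0.495, 0.001]
ft_force: [0.1, -0.5, -0.4]
finger_gap: 0.0654
grasp_force: 0.0
t: 28.75
tcp_pos: [0.4056, -0.1112, 0.0001]
tool_rot: [-3.102, -0.496, 0.0]
ft_force: [-0.4, 0.1, -0.3]
finger_gap: 0.0657
grasp_force: 0.0
t: 29.12
tcp_pos: [0.4058, -0.1112, -0.0003]
tool_rot: [-3.101, -0.496, 0.003]
ft_force: [-11.7, 5.0, 36.8]
finger_gap: 0.0654
grasp_force: 18.8
```

The mat is felt at a TCP reading of about 0.000, so the tips stand about 3 mm above the reading instead of 19 mm below it. That also fits the knob's 0.146 m. I back off 6 mm and grip.

```bash
python3 -m handwheel '{"translation":[[-0.1,0.1,0.6],[-0.1,0.1,0.6],[-0.1,0.1,0.6]],"rot":[[0,0,0],[0,0,0],[0,0,0]],"fingers":[-0.4,-0.4,-0.4]}' 12;python3 -m handwheel '{"translation":[[0,0,0],[0,0,0],[0,0,0],[0,0,0]],"rot":[[0,0,0],[0,0,0],[0,0,0],[0,0,0]],"fingers":[0.2,0.2,0.2,0.2]}' 12
```

```text
t: 29.5
tcp_pos: [0.4043, -0.11, 0.0017]
tool_rot: [-3.102, -0.495, 0.001]
ft_force: [-0.1, 1.1, 0.6]
finger_gap: 0.0658
grasp_force: 0.0
t: 30.0
tcp_pos: [0.4044, -0.1101, 0.002]
tool_rot: [-3.102, -0.495, 0.0]
ft_force: [-0.1, 1.0, -0.4]
finger_gap: 0.0439
grasp_force: 12.0
```

```bash
python3 -c "
from go import *
for x in(.036,.042): print(tr(x,.0092,h=-.004).round(4))
delta(tr(.043,.0092,h=-.004),.093)"
```

```text
[0.4748 0.2121 0.0574]
[0.4804 0.2126 0.0595]
shift cm [ 7.69 32.28  5.78] rot -0.224 alt 2.918 q6 0.78 tcp [ 0.4044 -0.1101  0.002 ]
```

```bash
python3 -m handwheel '{"translation":[[0,0,5],[0,0,11],[7.7,32.3,12],[7.7,32.3,12],[7.7,32.3,12],[7.7,32.3,12],[7.7,32.3,12],[7.7,32.3,12],[7.7,32.3,9],[7.7,32.3,9],[7.7,32.3,9]],"rot":[[0,0,0],[0,0,0],[0,0,-0.224],[0,0,-0.224],[0,0,-0.224],[0,0,-0.224],[0,0,-0.224],[0,0,-0.224],[0,0,-0.224],[0,0,-0.224],[0,0,-0.224]],"fingers":[0.2,0.2,0.2,0.2,0.2,0.2,0.2,0.2,0.2,0.2,0.2]}' 12;python3 -m handwheel '{"translation":[[0,0,0],[0,0,0],[0,0,0]],"rot":[[0.016,-0.17,0],[0.016,-0.17,0],[0.016,-0.17,0]],"fingers":[0.2,0.2,0.2]}' 12; python3 -c "
from go import *
delta(tr(.043,.0092,h=-.004),.093)"
```

```text
t: 31.38
tcp_pos: [0.4816, 0.2126, 0.0925]
tool_rot: [3.138, 0.145, -0.0]
ft_force: [0.1, -0.2, -0.8]
finger_gap: 0.0439
grasp_force: 12.0
t: 31.75
tcp_pos: [0.4836, 0.213, 0.0942]
tool_rot: [-3.118, -0.144, -0.271]
ft_force: [0.8, -0.0, -0.2]
finger_gap: 0.0438
grasp_force: 12.0
shift cm [-0.23 -0.03 -3.44] rot 0.001 alt -3.141 q6 1.77 tcp [0.4836 0.213  0.0942]
```

```bash
python3 -m handwheel '{"translation":[[0,0,-1.5],[-0.1,0,-2.9],[-0.1,0,-2.9],[-0.1,0,-2.9]],"rot":[[0,0,0],[0,0,0],[0,0,0],[0,0,0]],"fingers":[0.2,0.2,0.2,0.2]}' 12;python3 -m handwheel '{"translation":[[0,0,-0.3],[0,0,-0.6],[0,0,-0.6]],"rot":[[0,0,0],[0,0,0],[0,0,0]],"fingers":[0.2,0.2,0.2]}' 12; python3 -c "
from go import *
delta(tr(.043,.0092,h=-.004),.093)"
```

```text
t: 32.25
tcp_pos: [0.4805, 0.2128, 0.0627]
tool_rot: [-3.119, -0.145, -0.265]
ft_force: [0.4, 0.7, -0.5]
finger_gap: 0.0434
grasp_force: 12.0
t: 32.62
tcp_pos: [0.4819, 0.2131, 0.0594]
tool_rot: [-3.118, -0.145, -0.271]
ft_force: [-4.4, -1.5, 11.3]
finger_gap: 0.0439
grasp_force: 12.0
shift cm [-0.05 -0.04  0.04] rot -0.0 alt 3.141 q6 1.77 tcp [0.4819 0.2131 0.0594]
```

```bash
python3 -m handwheel '{"translation":[[0,0,0.3],[-0.4,0,0.1],[-0.7,0,0],[-0.7,0,0]],"rot":[[0,0,0],[0,0,0],[0,0,0],[0,0,0]],"fingers":[0.2,0.2,0.2,0.2]}' 12; python3 -c "
from go import *
delta(tr(.036,.0092,h=-.004),.093)"
```

```text
t: 33.12
tcp_pos: [0.4742, 0.2131, 0.0577]
tool_rot: [-3.118, -0.145, -0.269]
ft_force: [1.4, 0.1, 3.5]
finger_gap: 0.0439
grasp_force: 12.0
shift cm [ 0.06 -0.1  -0.03] rot 0.0 alt -3.142 q6 1.78 tcp [0.4742 0.2131 0.0577]
```

```bash
python3 -m handwheel '{"translation":[[-0.2,0,-0.05],[-0.4,-0.1,-0.1],[-0.4,-0.1,-0.1]],"rot":[[0,0,0],[0,0,0],[0,0,0]],"fingers":[0.2,0.2,0.2]}' 12; python3 -c "
from go import *
delta(tr(.036,.0092,h=-.004),.093)"
```

```text
t: 33.5
tcp_pos: [0.4739, 0.213, 0.0584]
tool_rot: [-3.115, -0.144, -0.281]
ft_force: [8.5, 1.9, 1.7]
finger_gap: 0.0437
grasp_force: 12.0
shift cm [ 0.09 -0.09 -0.1 ] rot 0.0 alt -3.141 q6 1.78 tcp [0.4739 0.213  0.0584]
```

Stop contact felt at a reading of x = 0.474, which matches the prediction. Releasing, lifting and going on to the second plate.

```bash
python3 -m handwheel '{"translation":[[0.25,0.05,0],[0.25,0.05,0],[0.25,0.05,0],[0.25,0.05,0],[-0.5,0.05,5],[-0.5,0.05,10],[-0.5,0.05,10]],"rot":[[0,0,0],[0,0,0],[0,0,0],[0,0,0],[0,0,0],[-0.016,0.17,0],[-0.016,0.17,0]],"fingers":[0.2,-0.2,-0.2,-0.2,-0.2,-0.3,-0.3]}' 12; python3 -c "
from go import *
c=cam(r,'top')
for p in plates(c,(255,170,382,280)): print(*p)
delta([.4089,-.2275,.002],-.387)"
```

```text
t: 34.38
tcp_pos: [0.4693, 0.2132, 0.1605]
tool_rot: [-3.136, -0.145, -0.014]
ft_force: [-0.8, 0.8, -0.0]
finger_gap: 0.0609
grasp_force: 0.0
[319. 247.] [ 0.4089 -0.2275] -0.387 (69, 43) 88 155
[275. 206.] [ 0.5261 -0.1041] -0.458 (69, 43) 85 156
[312. 197.] [ 0.5536 -0.2103] -0.469 (70, 44) 84 156
[352. 196.] [ 0.5561 -0.3252] -0.265 (69, 44) 91 156
shift cm [ -5.87 -44.03 -15.66] rot -0.479 alt 2.662 q6 1.74 tcp [0.4676 0.2128 0.1586]
```

```bash
python3 -m handwheel '{"translation":[[-5.9,-44,0],[-5.9,-44,0],[-5.9,-44,0],[-5.9,-44,0],[-5.9,-44,0],[-5.9,-44,0],[-5.9,-44,0],[-5.9,-44,-5],[-5.9,-44,-10],[-5.9,-44,-12.5],[-5.9,-44,-12.5],[-5.9,-44,-12.5]],"rot":[[0,0,-0.48],[0,0,-0.48],[0,0,-0.48],[0,0,-0.48],[0,0,-0.48],[0,0,-0.48],[0,0,-0.48],[0,0,-0.48],[0,0,-0.48],[0,0,-0.48],[0,0,-0.48],[0,0,-0.48]],"fingers":[-0.4,-0.4,-0.4,-0.4,-0.4,-0.4,-0.4,-0.4,-0.4,-0.4,-0.4,-0.4]}' 12; python3 -c "
from go import *
r.capture('scene');r.capture('scene')
delta([.4089,-.2275,.002],-.387)"
```

```text
t: 35.92
tcp_pos: [0.4055, -0.2274, 0.0313]
tool_rot: [3.083, -0.604, 0.0]
ft_force: [0.1, -0.1, 1.1]
finger_gap: 0.0656
grasp_force: 0.0
shift cm [ 0.23  0.08 -3.04] rot -0.0 alt 3.141 q6 1.26 tcp [ 0.4066 -0.2283  0.0324]
```

```bash
python3 -m handwheel '{"translation":[[0.2,0.05,-2],[0.2,0.05,-3.05],[0.2,0.05,-3.05],[0.2,0.05,-3.05],[0.2,0.05,-3.05],[0.2,0.05,-3.05],[0.2,0.05,-3.05],[0.2,0.05,-3.05]],"rot":[[0,0,0],[0,0,0],[0,0,0],[0,0,0],[0,0,0],[0,0,0],[0,0,0],[0,0,0]],"fingers":[-0.4,-0.4,-0.4,-0.4,0.2,0.2,0.2,0.2]}' 12;python3 -c "
from go import *
for i in range(1,5):
  P=np.array([.4741,.2121,.0577])+i*np.array([.03226,.0030,.0118]);print(i,P.round(4))
  if i==1: delta(P,.093)"
```

```text
t: 37.02
tcp_pos: [0.4077, -0.2273, 0.0009]
tool_rot: [3.083, -0.604, 0.0]
ft_force: [0.1, -0.0, 0.6]
finger_gap: 0.0436
grasp_force: 12.0
1 [0.5064 0.2151 0.0695]
shift cm [ 9.87 44.24  6.86] rot 0.48 alt -2.661 q6 1.26 tcp [ 0.4077 -0.2273  0.0009]
2 [0.5386 0.2181 0.0813]
3 [0.5709 0.2211 0.0931]
4 [0.6031 0.2241 0.1049]
```

```bash
python3 -m handwheel '{"translation":[[0,0,5],[0,0,11],[9.9,44.2,13],[9.9,44.2,13],[9.9,44.2,13],[9.9,44.2,13],[9.9,44.2,13],[9.9,44.2,13],[9.9,44.2,13],[9.9,44.2,13],[9.9,44.2,11],[9.9,44.2,11]],"rot":[[0,0,0],[0,0,0],[0,0,0.48],[0,0,0.48],[0,0,0.48],[0,0,0.48],[0,0,0.48],[0,0,0.48],[0,0,0.48],[0,0,0.48],[0,0,0.48],[0,0,0.48]],"fingers":[0.2,0.2,0.2,0.2,0.2,0.2,0.2,0.2,0.2,0.2,0.2,0.2]}' 12;python3 -m handwheel '{"translation":[[0,0,0],[0,0,0],[0,0,0],[0,0,0]],"rot":[[0.016,-0.17,0],[0.016,-0.17,0],[0.016,-0.17,0],[0.016,-0.17,0]],"fingers":[0.2,0.2,0.2,0.2]}' 12; python3 -c "
from go import *
delta([.5064,.2151,.069],.093)"
```

```text
t: 38.52
tcp_pos: [0.5044, 0.2137, 0.1085]
tool_rot: [3.137, 0.145, -0.008]
ft_force: [-0.7, -0.3, -0.8]
finger_gap: 0.0442
grasp_force: 12.0
t: 39.02
tcp_pos: [0.5094, 0.215, 0.1126]
tool_rot: [-3.118, -0.143, -0.272]
ft_force: [-0.4, -0.7, -0.1]
finger_gap: 0.0437
grasp_force: 12.0
shift cm [-0.3   0.01 -4.36] rot 0.001 alt -3.14 q6 1.76 tcp [0.5094 0.215  0.1126]
```

```bash
python3 -m handwheel '{"translation":[[-0.2,0,-2],[-0.2,0,-3.7],[-0.2,0,-4],[-0.2,0,-4]],"rot":[[0,0,0],[0,0,0],[0,0,0],[0,0,0]],"fingers":[0.2,0.2,0.2,0.2]}' 12;python3 -m handwheel '{"translation":[[0,0,-0.2],[0,0,-0.5],[0,0,-0.5]],"rot":[[0,0,0],[0,0,0],[0,0,0]],"fingers":[0.2,0.2,0.2]}' 12; python3 -c "
from go import *
delta([.5064,.2151,.069],.093)"
```

```text
t: 39.52
tcp_pos: [0.5049, 0.2149, 0.0705]
tool_rot: [-3.119, -0.145, -0.266]
ft_force: [1.2, 0.1, -0.8]
finger_gap: 0.0437
grasp_force: 12.0
t: 39.9
tcp_pos: [0.5061, 0.2152, 0.0682]
tool_rot: [-3.118, -0.145, -0.272]
ft_force: [-4.4, -2.0, 8.8]
finger_gap: 0.0439
grasp_force: 12.0
shift cm [ 0.03 -0.01  0.08] rot -0.0 alt 3.141 q6 1.76 tcp [0.5061 0.2152 0.0682]
```

```bash
python3 -m handwheel '{"translation":[[0,0,0.15],[0,0,0.15],[0,0,0.15],[0,0,0.15],[-0.8,0,5],[-0.8,0,9],[-0.8,0,9],[-0.8,0,9]],"rot":[[0,0,0],[0,0,0],[0,0,0],[0,0,0],[0,0,0],[-0.016,0.17,0],[-0.016,0.17,0],[-0.016,0.17,0]],"fingers":[0.2,-0.2,-0.2,-0.2,-0.2,-0.3,-0.3,-0.3]}' 12; python3 -c "
from go import *
c=cam(r,'top')
for p in plates(c,(255,170,382,280)): print(*p)
for p in plates(c,(130,140,185,240),.07): print('tray',*p)
delta([.5261,-.1041,.002],-.458)"
```

```text
t: 40.9
tcp_pos: [0.4964, 0.2147, 0.1547]
tool_rot: [3.138, 0.145, -0.0]
ft_force: [-0.5, 0.7, 0.0]
finger_gap: 0.0612
grasp_force: 0.0
[275. 206.] [ 0.5261 -0.1041] -0.458 (69, 43) 86 156
[312. 197.] [ 0.5536 -0.2103] -0.469 (70, 44) 85 157
[352. 196.] [ 0.5561 -0.3252] -0.265 (69, 44) 92 158
tray [179. 189.] [0.5628 0.1584] 0.038 (180, 25) 134 132
tray [149. 159.] [0.6507 0.2484] -2.847 (121, 61) 119 120
tray [156. 188.] [0.5671 0.2231] 0.154 (263, 113) 78 48
shift cm [  3.09 -31.86 -15.18] rot -0.551 alt 2.591 q6 1.73 tcp [0.4952 0.2145 0.1538]
```

```bash
python3 -m handwheel '{"translation":[[3,-31.9,0],[3,-31.9,0],[3,-31.9,0],[3,-31.9,0],[3,-31.9,0],[3,-31.9,0],[3,-31.9,-5],[3,-31.9,-10],[3,-31.9,-12],[3,-31.9,-12],[3,-31.9,-12]],"rot":[[0,0,-0.55],[0,0,-0.55],[0,0,-0.55],[0,0,-0.55],[0,0,-0.55],[0,0,-0.55],[0,0,-0.55],[0,0,-0.55],[0,0,-0.55],[0,0,-0.55],[0,0,-0.55]],"fingers":[-0.4,-0.4,-0.4,-0.4,-0.4,-0.4,-0.4,-0.4,-0.4,-0.4,-0.4]}' 12; python3 -c "
from go import *
r.capture('scene');r.capture('scene')
delta([.5261,-.1041,.002],-.458)"
```

```text
t: 42.32
tcp_pos: [0.5268, -0.1034, 0.0361]
tool_rot: [-3.06, 0.71, -0.001]
ft_force: [1.3, -0.4, 0.1]
finger_gap: 0.0659
grasp_force: 0.0
shift cm [-0.16 -0.   -3.51] rot -0.001 alt 3.14 q6 1.67 tcp [ 0.5277 -0.1041  0.0371]
```

```bash
python3 -m handwheel '{"translation":[[-0.1,0,-2],[-0.1,0,-3.5],[-0.1,0,-3.5],[-0.1,0,-3.5],[-0.1,0,-3.5],[-0.1,0,-3.5],[-0.1,0,-3.5],[-0.1,0,-3.5]],"rot":[[0,0,0],[0,0,0],[0,0,0],[0,0,0],[0,0,0],[0,0,0],[0,0,0],[0,0,0]],"fingers":[-0.4,-0.4,-0.4,-0.4,0.2,0.2,0.2,0.2]}' 12;python3 -c "
from go import *
delta([.5386,.2181,.0805],.093)"
```

```text
t: 43.42
tcp_pos: [0.5256, -0.1042, 0.0008]
tool_rot: [3.06, -0.712, 0.0]
ft_force: [-0.3, -0.2, 1.2]
finger_gap: 0.0438
grasp_force: 12.0
shift cm [ 1.3  32.23  7.97] rot 0.55 alt -2.591 q6 1.67 tcp [ 0.5256 -0.1042  0.0008]
```

```bash
python3 -m handwheel '{"translation":[[0,0,5],[0,0,11],[1.1,32.2,14],[1.1,32.2,14],[1.1,32.2,14],[1.1,32.2,14],[1.1,32.2,14],[1.1,32.2,14],[1.1,32.2,12],[1.1,32.2,12],[1.1,32.2,12]],"rot":[[0,0,0],[0,0,0],[0,0,0.55],[0,0,0.55],[0,0,0.55],[0,0,0.55],[0,0,0.55],[0,0,0.55],[0,0,0.55],[0,0,0.55],[0,0,0.55]],"fingers":[0.2,0.2,0.2,0.2,0.2,0.2,0.2,0.2,0.2,0.2,0.2]}' 12;python3 -m handwheel '{"translation":[[0,0,0],[0,0,0],[0,0,0],[0,0,0]],"rot":[[0.016,-0.17,0],[0.016,-0.17,0],[0.016,-0.17,0],[0.016,-0.17,0]],"fingers":[0.2,0.2,0.2,0.2]}' 12; python3 -c "
from go import *
delta([.5386,.2181,.0805],.093)"
```

```text
t: 44.8
tcp_pos: [0.5367, 0.2169, 0.1207]
tool_rot: [3.138, 0.144, -0.001]
ft_force: [0.1, -0.6, -0.2]
finger_gap: 0.0439
grasp_force: 12.0
t: 45.3
tcp_pos: [0.5395, 0.2181, 0.1228]
tool_rot: [-3.118, -0.144, -0.272]
ft_force: [0.4, -0.3, -1.0]
finger_gap: 0.0439
grasp_force: 12.0
shift cm [-0.09 -0.   -4.23] rot 0.001 alt -3.141 q6 1.74 tcp [0.5395 0.2181 0.1228]
```

```bash
python3 -m handwheel '{"translation":[[0,0,-2],[0,0,-3.6],[0,0,-3.9],[0,0,-3.9]],"rot":[[0,0,0],[0,0,0],[0,0,0],[0,0,0]],"fingers":[0.2,0.2,0.2,0.2]}' 12;python3 -m handwheel '{"translation":[[0,0,-0.2],[0,0,-0.5],[0,0,-0.5]],"rot":[[0,0,0],[0,0,0],[0,0,0]],"fingers":[0.2,0.2,0.2]}' 12; python3 -c "
from go import *
delta([.5386,.2181,.0805],.093)"
```

```text
t: 45.8
tcp_pos: [0.5369, 0.2178, 0.0815]
tool_rot: [-3.119, -0.145, -0.266]
ft_force: [-0.3, 0.4, -1.1]
finger_gap: 0.0439
grasp_force: 12.0
t: 46.18
tcp_pos: [0.538, 0.2181, 0.0792]
tool_rot: [-3.118, -0.145, -0.272]
ft_force: [-3.2, -0.4, 8.6]
finger_gap: 0.0441
grasp_force: 12.0
shift cm [ 0.06 -0.    0.13] rot -0.0 alt 3.141 q6 1.75 tcp [0.538  0.2181 0.0792]
```

```bash
python3 -m handwheel '{"translation":[[0,0,0.15],[0,0,0.15],[0,0,0.15],[0,0,0.15],[-0.8,0,5],[-0.8,0,9],[-0.8,0,9],[-0.8,0,9]],"rot":[[0,0,0],[0,0,0],[0,0,0],[0,0,0],[0,0,0],[-0.016,0.17,0],[-0.016,0.17,0],[-0.016,0.17,0]],"fingers":[0.2,-0.2,-0.2,-0.2,-0.2,-0.3,-0.3,-0.3]}' 12; python3 -c "
from go import *
c=cam(r,'top')
for p in plates(c,(255,170,382,280)): print(*p)
delta([.5536,-.2103,.002],-.469)"
```

```text
t: 47.18
tcp_pos: [0.5284, 0.2177, 0.1657]
tool_rot: [3.138, 0.145, 0.0]
ft_force: [-0.4, -0.6, -0.4]
finger_gap: 0.0612
grasp_force: 0.0
[312. 197.] [ 0.5536 -0.2103] -0.469 (70, 44) 86 158
[352. 196.] [ 0.5561 -0.3252] -0.265 (69, 44) 92 159
shift cm [  2.63 -42.78 -16.28] rot -0.562 alt 2.58 q6 1.72 tcp [0.5273 0.2175 0.1648]
```

```bash
python3 -m handwheel '{"translation":[[2.6,-42.8,0],[2.6,-42.8,0],[2.6,-42.8,0],[2.6,-42.8,0],[2.6,-42.8,0],[2.6,-42.8,0],[2.6,-42.8,0],[2.6,-42.8,-6],[2.6,-42.8,-11],[2.6,-42.8,-13],[2.6,-42.8,-13],[2.6,-42.8,-13]],"rot":[[0,0,-0.56],[0,0,-0.56],[0,0,-0.56],[0,0,-0.56],[0,0,-0.56],[0,0,-0.56],[0,0,-0.56],[0,0,-0.56],[0,0,-0.56],[0,0,-0.56],[0,0,-0.56],[0,0,-0.56]],"fingers":[-0.4,-0.4,-0.4,-0.4,-0.4,-0.4,-0.4,-0.4,-0.4,-0.4,-0.4,-0.4]}' 12; python3 -c "
from go import *
r.capture('scene');r.capture('scene')
delta([.5536,-.2103,.002],-.469)"
```

```text
t: 48.72
tcp_pos: [0.5563, -0.2107, 0.0387]
tool_rot: [3.055, -0.726, 0.006]
ft_force: [0.1, 0.5, 0.3]
finger_gap: 0.0657
grasp_force: 0.0
shift cm [-0.3   0.07 -3.73] rot -0.002 alt 3.139 q6 1.53 tcp [ 0.5566 -0.211   0.0393]
```

```bash
python3 -m handwheel '{"translation":[[-0.2,0.05,-2],[-0.2,0.05,-3.6],[-0.2,0.05,-3.6],[-0.2,0.05,-3.6],[-0.2,0.05,-3.6],[-0.2,0.05,-3.6],[-0.2,0.05,-3.6],[-0.2,0.05,-3.6]],"rot":[[0,0,0],[0,0,0],[0,0,0],[0,0,0],[0,0,0],[0,0,0],[0,0,0],[0,0,0]],"fingers":[-0.4,-0.4,-0.4,-0.4,0.2,0.2,0.2,0.2]}' 12;python3 -c "
from go import *
delta([.5709,.2211,.0918],.093)"
```

```text
t: 49.82
tcp_pos: [0.5526, -0.2098, 0.0008]
tool_rot: [3.056, -0.727, 0.0]
ft_force: [-0.1, 0.4, 0.8]
finger_gap: 0.0439
grasp_force: 12.0
shift cm [ 1.83 43.09  9.1 ] rot 0.56 alt -2.581 q6 1.53 tcp [ 0.5526 -0.2098  0.0008]
```

```bash
python3 -m handwheel '{"translation":[[0,0,5],[0,0,11],[1.6,43.1,15],[1.6,43.1,15],[1.6,43.1,15],[1.6,43.1,15],[1.6,43.1,15],[1.6,43.1,15],[1.6,43.1,15],[1.6,43.1,15],[1.6,43.1,13],[1.6,43.1,13]],"rot":[[0,0,0],[0,0,0],[0,0,0.56],[0,0,0.56],[0,0,0.56],[0,0,0.56],[0,0,0.56],[0,0,0.56],[0,0,0.56],[0,0,0.56],[0,0,0.56],[0,0,0.56]],"fingers":[0.2,0.2,0.2,0.2,0.2,0.2,0.2,0.2,0.2,0.2,0.2,0.2]}' 12;python3 -m handwheel '{"translation":[[0,0,0],[0,0,0],[0,0,0],[0,0,0]],"rot":[[0.016,-0.17,0],[0.016,-0.17,0],[0.016,-0.17,0],[0.016,-0.17,0]],"fingers":[0.2,0.2,0.2,0.2]}' 12; python3 -c "
from go import *
delta([.5709,.2211,.0918],.093)"
```

```text
t: 51.32
tcp_pos: [0.5661, 0.2192, 0.127]
tool_rot: [3.137, 0.143, -0.011]
ft_force: [0.1, -0.5, -1.2]
finger_gap: 0.0438
grasp_force: 12.0
t: 51.82
tcp_pos: [0.5715, 0.2213, 0.1327]
tool_rot: [-3.118, -0.143, -0.272]
ft_force: [0.0, 0.4, -0.5]
finger_gap: 0.0435
grasp_force: 12.0
shift cm [-0.06 -0.02 -4.09] rot 0.001 alt -3.14 q6 1.73 tcp [0.5715 0.2213 0.1327]
```

```bash
python3 -m handwheel '{"translation":[[0,0,-2],[0,0,-3.5],[0,0,-3.8],[0,0,-3.8]],"rot":[[0,0,0],[0,0,0],[0,0,0],[0,0,0]],"fingers":[0.2,0.2,0.2,0.2]}' 12;python3 -m handwheel '{"translation":[[0,0,-0.2],[0,0,-0.5],[0,0,-0.5]],"rot":[[0,0,0],[0,0,0],[0,0,0]],"fingers":[0.2,0.2,0.2]}' 12; python3 -c "
from go import *
delta([.5709,.2211,.0918],.093)"
```

```text
t: 52.32
tcp_pos: [0.5689, 0.2214, 0.0926]
tool_rot: [-3.119, -0.145, -0.267]
ft_force: [-0.4, 0.0, 1.1]
finger_gap: 0.0436
grasp_force: 12.0
t: 52.7
tcp_pos: [0.57, 0.2217, 0.0905]
tool_rot: [-3.118, -0.145, -0.272]
ft_force: [-3.2, -0.9, 8.4]
finger_gap: 0.0439
grasp_force: 12.0
shift cm [ 0.09 -0.06  0.13] rot -0.0 alt 3.141 q6 1.74 tcp [0.57   0.2217 0.0905]
```

```bash
python3 -m handwheel '{"translation":[[0,0,0.15],[0,0,0.15],[0,0,0.15],[0,0,0.15],[-0.8,0,5],[-0.8,0,9],[-0.8,0,9],[-0.8,0,9]],"rot":[[0,0,0],[0,0,0],[0,0,0],[0,0,0],[0,0,0],[-0.016,0.17,0],[-0.016,0.17,0],[-0.016,0.17,0]],"fingers":[0.2,-0.2,-0.2,-0.2,-0.2,-0.3,-0.3,-0.3]}' 12; python3 -c "
from go import *
c=cam(r,'top')
for p in plates(c,(255,170,382,280)): print(*p)
delta([.5561,-.3252,.002],-.265)"
```

```text
t: 53.7
tcp_pos: [0.5605, 0.2212, 0.1768]
tool_rot: [3.138, 0.145, 0.0]
ft_force: [-0.0, -0.3, -1.0]
finger_gap: 0.0609
grasp_force: 0.0
[352. 196.] [ 0.5561 -0.3252] -0.265 (69, 44) 92 159
shift cm [ -0.33 -54.63 -17.38] rot -0.358 alt 2.784 q6 1.71 tcp [0.5594 0.2211 0.1758]
```

```bash
python3 -m handwheel '{"translation":[[-0.3,-54.6,0],[-0.3,-54.6,0],[-0.3,-54.6,0],[-0.3,-54.6,0],[-0.3,-54.6,0],[-0.3,-54.6,0],[-0.3,-54.6,0],[-0.3,-54.6,0],[-0.3,-54.6,0],[-0.3,-54.6,-6],[-0.3,-54.6,-12],[-0.3,-54.6,-14]],"rot":[[0,0,-0.36],[0,0,-0.36],[0,0,-0.36],[0,0,-0.36],[0,0,-0.36],[0,0,-0.36],[0,0,-0.36],[0,0,-0.36],[0,0,-0.36],[0,0,-0.36],[0,0,-0.36],[0,0,-0.36]],"fingers":[-0.4,-0.4,-0.4,-0.4,-0.4,-0.4,-0.4,-0.4,-0.4,-0.4,-0.4,-0.4]}' 12; python3 -c "
from go import *
for i in range(4): c=cam(r,'scene')
delta([.5561,-.3252,.002],-.265)"
```

```text
t: 55.25
tcp_pos: [0.5527, -0.3209, 0.0309]
tool_rot: [-3.107, 0.418, 0.017]
ft_force: [-0.0, 0.3, -0.8]
finger_gap: 0.0655
grasp_force: 0.0
shift cm [-0.25 -0.02 -3.7 ] rot 0.002 alt -3.14 q6 1.18 tcp [ 0.5586 -0.325   0.039 ]
```

```bash
python3 -m handwheel '{"translation":[[-0.2,0,-2],[-0.2,0,-3.6],[-0.2,0,-3.6],[-0.2,0,-3.6],[-0.2,0,-3.6],[-0.2,0,-3.6],[-0.2,0,-3.6],[-0.2,0,-3.6]],"rot":[[0,0,0],[0,0,0],[0,0,0],[0,0,0],[0,0,0],[0,0,0],[0,0,0],[0,0,0]],"fingers":[-0.4,-0.4,-0.4,-0.4,0.2,0.2,0.2,0.2]}' 12;python3 -c "
from go import *
delta([.6031,.2241,.103],.093)"
```

```text
t: 56.45
tcp_pos: [0.5556, -0.3247, 0.0018]
tool_rot: [3.113, -0.418, 0.0]
ft_force: [-0.2, -0.5, 0.5]
finger_gap: 0.0435
grasp_force: 12.0
shift cm [ 4.75 54.88 10.12] rot 0.36 alt -2.781 q6 1.17 tcp [ 0.5556 -0.3247  0.0018]
```

```bash
python3 -m handwheel '{"translation":[[0,0,6],[0,0,12],[4.5,54.9,17],[4.5,54.9,17],[4.5,54.9,17],[4.5,54.9,17],[4.5,54.9,17],[4.5,54.9,17],[4.5,54.9,17],[4.5,54.9,17],[4.5,54.9,17],[4.5,54.9,15]],"rot":[[0,0,0],[0,0,0],[0,0,0.36],[0,0,0.36],[0,0,0.36],[0,0,0.36],[0,0,0.36],[0,0,0.36],[0,0,0.36],[0,0,0.36],[0,0,0.36],[0,0,0.36]],"fingers":[0.2,0.2,0.2,0.2,0.2,0.2,0.2,0.2,0.2,0.2,0.2,0.2]}' 12;python3 -m handwheel '{"translation":[[0,0,0],[0,0,0],[0,0,0],[0,0,0],[0,0,0]],"rot":[[0,0,0],[0.016,-0.17,0],[0.016,-0.17,0],[0.016,-0.17,0],[0.016,-0.17,0]],"fingers":[0.2,0.2,0.2,0.2,0.2]}' 12; python3 -c "
from go import *
delta([.6031,.2241,.103],.093)"
```

```text
t: 57.95
tcp_pos: [0.6021, 0.2288, 0.1539]
tool_rot: [-3.136, -0.154, -0.01]
ft_force: [-0.9, -0.2, 0.3]
finger_gap: 0.0438
grasp_force: 12.0
t: 58.58
tcp_pos: [0.6035, 0.224, 0.154]
tool_rot: [-3.118, -0.143, -0.272]
ft_force: [-0.3, 0.1, 0.0]
finger_gap: 0.0434
grasp_force: 12.0
shift cm [-0.04  0.01 -5.1 ] rot 0.002 alt -3.14 q6 1.72 tcp [0.6035 0.224  0.154 ]
```

```bash
python3 -m handwheel '{"translation":[[0,0,-2.5],[0,0,-4.5],[0,0,-4.8],[0,0,-4.8]],"rot":[[0,0,0],[0,0,0],[0,0,0],[0,0,0]],"fingers":[0.2,0.2,0.2,0.2]}' 12;python3 -m handwheel '{"translation":[[0,0,-0.2],[0,0,-0.5],[0,0,-0.5]],"rot":[[0,0,0],[0,0,0],[0,0,0]],"fingers":[0.2,0.2,0.2]}' 12; python3 -c "
from go import *
delta([.6031,.2241,.103],.093)"
```

```text
t: 59.08
tcp_pos: [0.602, 0.2245, 0.1046]
tool_rot: [-3.118, -0.144, -0.269]
ft_force: [-0.1, 0.2, -0.5]
finger_gap: 0.0438
grasp_force: 12.0
t: 59.45
tcp_pos: [0.6027, 0.2247, 0.1025]
tool_rot: [-3.118, -0.145, -0.275]
ft_force: [-3.4, -0.4, 9.3]
finger_gap: 0.0439
grasp_force: 12.0
shift cm [ 0.04 -0.06  0.05] rot -0.0 alt 3.142 q6 1.73 tcp [0.6027 0.2247 0.1025]
```

```bash
python3 -m handwheel '{"translation":[[0,0,0.15],[0,0,0.15],[0,0,0.15],[0,0,0.15],[-0.8,0,5],[-0.8,0,9],[-0.8,0,9],[-0.8,0,9]],"rot":[[0,0,0],[0,0,0],[0,0,0],[0,0,0],[0,0,0],[-0.016,0.17,0],[-0.016,0.17,0],[-0.016,0.17,0]],"fingers":[0.2,-0.2,-0.2,-0.2,-0.2,-0.3,-0.3,-0.3]}' 12; python3 -c "
from go import *
c=cam(r,'top');h=cv2.cvtColor(c['frame'],cv2.COLOR_RGB2HSV); x0,y0=262,175
m=((h[...,1]<60)&(h[...,2]<110)).astype(np.uint8)[y0:276,x0:378]
for q in cv2.findContours(m,cv2.RETR_EXTERNAL,cv2.CHAIN_APPROX_NONE)[0]:
    if len(q)>25:
        w=ray(c,q[:,0]+[x0,y0],.013)[:,:2]; print('bar',cv2.minAreaRect((w*1000).astype(np.float32)))
for p in plates(c,(255,170,382,280)): print(*p)
delta([.4097,-.3425,.017],.34)"
```

```text
t: 60.45
tcp_pos: [0.5926, 0.2242, 0.1877]
tool_rot: [3.138, 0.145, 0.0]
ft_force: [0.1, 0.4, -0.5]
finger_gap: 0.0611
grasp_force: 0.0
bar ((410.2193603515625, -341.26531982421875), (22.837535858154297, 79.76738739013672), 19.48046875)
shift cm [-18.18 -56.66 -16.97] rot 0.247 alt -2.894 q6 1.7 tcp [0.5915 0.2241 0.1867]
```

```bash
python3 -m handwheel '{"translation":[[-18.2,-56.6,0],[-18.2,-56.6,0],[-18.2,-56.6,0],[-18.2,-56.6,0],[-18.2,-56.6,0],[-18.2,-56.6,0],[-18.2,-56.6,0],[-18.2,-56.6,0],[-18.2,-56.6,0],[-18.2,-56.6,0],[-18.2,-56.6,-6],[-18.2,-56.6,-12]],"rot":[[0,0,0.25],[0,0,0.25],[0,0,0.25],[0,0,0.25],[0,0,0.25],[0,0,0.25],[0,0,0.25],[0,0,0.25],[0,0,0.25],[0,0,0.25],[0,0,0.25],[0,0,0.25]],"fingers":[0,0,0,0,0,0,0,0,0,0,0,0]}' 15; python3 -c "
from go import *
for i in range(5): c=cam(r,'scene')
delta([.4097,-.3425,.017],.34)"
```

```text
t: 62.0
tcp_pos: [0.4095, -0.3413, 0.0663]
tool_rot: [3.096, 0.534, 0.0]
ft_force: [-0.4, -0.7, -2.0]
finger_gap: 0.0471
grasp_force: 0.0
shift cm [-0.12 -0.08 -5.26] rot -0.003 alt 3.138 q6 0.37 tcp [ 0.4109 -0.3417  0.0696]
```

```bash
python3 -m handwheel '{"translation":[[-0.1,-0.1,-3],[-0.1,-0.1,-5.2],[-0.1,-0.1,-5.2],[-0.1,-0.1,-5.2],[-0.1,-0.1,-5.2],[-0.1,-0.1,-5.2],[-0.1,-0.1,-5.2],[-0.1,-0.1,-5.2],[-0.1,-0.1,-5.2],[-0.1,-0.1,-5.2]],"rot":[[0,0,0],[0,0,0],[0,0,0],[0,0,0],[0,0,0],[0,0,0],[0,0,0],[0,0,0],[0,0,0],[0,0,0]],"fingers":[0,0,0,0,0.75,0.75,0.75,0.75,0.75,0.75]}' 20;python3 -c "
from go import *
delta([.6207,.225,.1271],.093)"
```

```text
t: 63.5
tcp_pos: [0.4096, -0.3426, 0.0169]
tool_rot: [-3.095, -0.536, -0.0]
ft_force: [-1.0, 2.2, 3.4]
finger_gap: 0.0172
grasp_force: 20.0
shift cm [21.11 56.76 11.02] rot -0.25 alt 2.892 q6 0.37 tcp [ 0.4096 -0.3426  0.0169]
```

```bash
python3 -m handwheel '{"translation":[[0,0,4],[0,0,10],[0,0,16],[21,56.8,19],[21,56.8,19],[21,56.8,19],[21,56.8,19],[21,56.8,19],[21,56.8,19],[21,56.8,19],[21,56.8,19],[21,56.8,19]],"rot":[[0,0,0],[0,0,0],[0,0,0],[0,0,-0.25],[0,0,-0.25],[0,0,-0.25],[0,0,-0.25],[0,0,-0.25],[0,0,-0.25],[0,0,-0.25],[0,0,-0.25],[0,0,-0.25]],"fingers":[0.75,0.75,0.75,0.75,0.75,0.75,0.75,0.75,0.75,0.75,0.75,0.75]}' 20;python3 -m handwheel '{"translation":[[21,56.8,19],[0,0,0],[0,0,0],[0,0,0],[0,0,0]],"rot":[[0,0,0],[0.016,-0.17,0],[0.016,-0.17,0],[0.016,-0.17,0],[0.016,-0.17,0]],"fingers":[0.75,0.75,0.75,0.75,0.75]}' 20; python3 -c "
from go import *
delta([.6207,.225,.1271],.093)"
```

```text
t: 65.0
tcp_pos: [0.603, 0.1819, 0.2031]
tool_rot: [3.138, 0.146, -0.002]
ft_force: [0.9, -0.6, -1.2]
finger_gap: 0.0175
grasp_force: 20.0
t: 65.62
tcp_pos: [0.6055, 0.1803, 0.2071]
tool_rot: [-3.117, -0.144, -0.276]
ft_force: [-0.1, 0.3, -0.8]
finger_gap: 0.0175
grasp_force: 20.0
shift cm [ 1.52  4.47 -8.  ] rot 0.001 alt -3.141 q6 1.64 tcp [0.6055 0.1803 0.2071]
```

```bash
python3 -m handwheel '{"translation":[[1.5,4.4,0],[1.5,4.4,-3],[1.5,4.4,-5.5],[1.5,4.4,-5.5],[1.5,4.4,-5.5],[1.5,4.4,-5.5]],"rot":[[0,0,0],[0,0,0],[0,0,0],[0,0,0],[0,0,0],[0,0,0]],"fingers":[0.75,0.75,0.75,0.75,0.75,0.75]}' 20; python3 -c "
from go import *
delta([.6207,.225,.1271],.093)"
```

```text
t: 66.38
tcp_pos: [0.62, 0.2244, 0.1521]
tool_rot: [-3.117, -0.144, -0.274]
ft_force: [-0.2, 0.7, -1.5]
finger_gap: 0.017
grasp_force: 20.0
shift cm [ 0.07  0.06 -2.5 ] rot 0.0 alt -3.141 q6 1.72 tcp [0.62   0.2244 0.1521]
```

```bash
python3 -m handwheel '{"translation":[[0.1,0,-1.2],[0.1,0,-2.1],[0.1,0,-2.1],[0.1,0,-2.1]],"rot":[[0,0,0],[0,0,0],[0,0,0],[0,0,0]],"fingers":[0.75,0.75,0.75,0.75]}' 20;python3 -m handwheel '{"translation":[[0,0,-0.2],[0,0,-0.4],[0,0,-0.4]],"rot":[[0,0,0],[0,0,0],[0,0,0]],"fingers":[0.75,0.75,0.75]}' 20
```

```text
t: 66.88
tcp_pos: [0.6185, 0.2241, 0.1277]
tool_rot: [-3.119, -0.145, -0.265]
ft_force: [0.2, 0.3, -1.5]
finger_gap: 0.0177
grasp_force: 20.0
t: 67.25
tcp_pos: [0.6193, 0.2243, 0.1268]
tool_rot: [-3.119, -0.145, -0.269]
ft_force: [-4.6, -1.2, 8.2]
finger_gap: 0.0175
grasp_force: 20.0
```

```bash
python3 -m handwheel '{"translation":[[0,0,0.15],[0,0,0.15],[0,0,0.15],[0,0,0.15],[-0.6,0,4],[-1,0,9],[-1,0,14],[-20,-25,20],[-20,-25,20],[-20,-25,20],[-20,-25,20],[-20,-25,20]],"rot":[[0,0,0],[0,0,0],[0,0,0],[0,0,0],[0,0,0],[0,0,0],[0,0,0],[0,0,0],[0,0,0],[0,0,0],[0,0,0],[0,0,0]],"fingers":[0.75,0,0,0,0,0,0,0,0,0,0,0]}' 20;python3 -c "
from go import *
s=cam(r,'scene');c=cam(r,'top')
a=cv2.resize(s['frame'][100:185,320:440],(560,397),interpolation=cv2.INTER_CUBIC);b=cv2.resize(c['frame'][130:245,120:190],(240,394),interpolation=cv2.INTER_CUBIC)
m=np.zeros((400,800,3),np.uint8);m[:397,:560]=a;m[:394,560:]=b;cv2.imwrite('pics/m.png',m[:,:,::-1])"
```

```text
t: 68.75
tcp_pos: [0.4219, -0.0214, 0.3233]
tool_rot: [-3.119, -0.146, -0.268]
ft_force: [0.6, -0.5, 0.1]
finger_gap: 0.0466
grasp_force: 0.0
```

View pics/m.png

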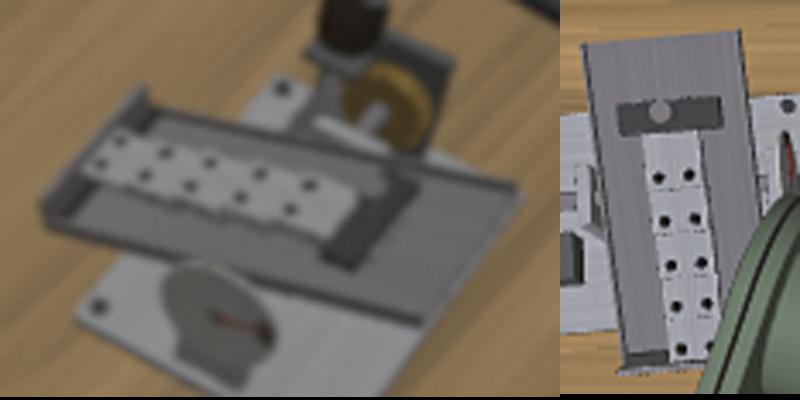

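The final picture shows all five plates in a straight row from the stop, with every hole pair visible. The bar lies crosswise on the upper end of the top plate, knob up, about 21 mm above that plate's centre. A last rim check, then hand in.

```bash
python3 -c "
from h import *
from plant import r
s=cam(r,'scene');f=s['frame'];ex=np.array([.9957,.0929,0]);ey=np.array([-.0929,.9957,0]);A=np.array([.572,.2212,.075])
def pl(p,off):
    v=s['R']@np.linalg.inv(s['camera_matrix'])@[*p,1]; q=A+off*ey; X=s['position']+v*(((q-s['position'])@ey)/(v@ey)); return np.array([(X-A)@ex,X[2]])
pts=[]
for x in range(338,408,2):
    y0=148+(x-332)*21.7/78.5; ys=np.arange(int(y0)-4,int(y0)+5); g=f[ys,x].astype(float).mean(1); w=np.clip(g.max()-15-g,0,None)
    if w.sum(): pts.append((x,(w*ys).sum()/w.sum()))
l=cv2.fitLine(np.array([pl(p,-.061) for p in pts],np.float32),cv2.DIST_HUBER,0,.01,.01).ravel();t=np.degrees(np.arctan(l[1]/l[0]));print(t)
if 18.8<t<21.2: print(r.close_job())
"
```

```text
19.86287
the job is handed in; nothing more can be done
None
```

The job is handed in, but the hand-in call returned no verdict. The tray measured 19.9° at its rim. All five plates lie like roof tiles from the end stop, every hole pair showing, and the hold-down bar stands knob up across the top plate's plain end.

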